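Clear a batch from the module tester and log it

TASK

Switch the tester off at its isolator before you touch any module, and move every finished module from the catch tray into the blue tote, each lying flat, top up, on the tote's floor, not stacked. When all are in, log the batch by swinging the tally counter's lever right to its stop and letting it spring back home; then switch the isolator back on. Do not handle modules while the tester is on, and leave the solder reel, tape roll and cutters where they are.

Things in the scene. Friction and masses are not known exactly. Their poses are not given: they have to be found in the camera images.
- tester: orange bench tester with aluminium catch tray, fixed. Origin: underside of the tray's centre, on the bench. Tray 190 mm along x, 250 mm along y, floor 4 mm thick, walls 4 mm thick, rim only 18 mm above the bench. On its +y side a chute shelf 18 mm high at y 125 to 170 mm, then the machine, 80 mm tall, y 170 to 350 mm, x within 115 mm. Yaw within 0.15 rad
- tote: blue open tote, fixed to the bench, 190 mm along its x, 250 mm along its y, 60 mm tall, walls and floor 4 mm thick, empty at the start; origin at the centre of its underside, on the bench. Yaw within 0.15 rad
- isolator: grey isolator box (switches the tester), 100 mm along x, 110 mm along y, 50 mm tall, fixed; origin at the centre of its underside. Green plate on top = ON side (its +y), red plate = OFF side (its -y). Isolator and tally counter stand beyond tray and tote; either may be the left one. Yaw within 0.2 rad
- isolator_lever (a joint): isolator lever angle; hinge along the isolator's x, 60 mm above the bench over its origin. 0 rad = ON stop (leans 0.6 rad from upright to the green side, +y), 1.2 rad = OFF stop (leans 0.6 rad to the red side, -y). Over-centre by its weight: once past upright it drops to that side's stop and stays; a push of about 3 N at the crossbar moves it. Starts ON (up to 0.15 rad short, then drops home)
- isolator_grip (a point): middle of the red crossbar at the top of the isolator lever: 16 mm diameter, 44 mm long, parallel to the isolator's x, 70 mm from the hinge; below it a steel shaft of 12 mm diameter. Its centre is about 118 mm above the bench at either stop, 130 mm when upright, 40 mm to either side of the hinge at the stops
- tally: dark steel tally counter, 75 x 75 x 55 mm tall with white number drums in a window, fixed to the bench on a thin 100 x 90 mm foot plate; origin at the centre of its underside. Yaw within 0.2 rad
- tally_lever (a joint): angle of the counter's sprung lever about the vertical line through the tally's origin, growing counter-clockwise from above: 0 rad = home (points 0.55 rad to the +y side of the tally's -x direction), 1.1 rad = stop (0.55 rad to its -y side). A spring returns it; about 5 N at the post holds it at the stop
- tally_grip (a point): top of the upright yellow post at the end of the tally lever, 98 mm above the bench, 52 mm from the pivot axis; post 14 mm diameter, free from 65 to 98 mm above the bench, on a flat arm 59 to 65 mm above it. It sweeps across the robot's side of the counter from left (home) to right (stop)
- module1: finished module: black plastic block 64 mm along its x, 36 mm along its y, 32 mm tall, 80 to 170 g, with a paper label, green terminal strip and red light on top; origin at the centre of its underside. Starts top up in the catch tray; between four and six of the six are present (None when absent)
- module2: finished module: black plastic block 64 mm along its x, 36 mm along its y, 32 mm tall, 80 to 170 g, with a paper label, green terminal strip and red light on top; origin at the centre of its underside. Starts top up in the catch tray; between four and six of the six are present (None when absent)
- module3: finished module: black plastic block 64 mm along its x, 36 mm along its y, 32 mm tall, 80 to 170 g, with a paper label, green terminal strip and red light on top; origin at the centre of its underside. Starts top up in the catch tray; between four and six of the six are present (None when absent)
- module4: finished module: black plastic block 64 mm along its x, 36 mm along its y, 32 mm tall, 80 to 170 g, with a paper label, green terminal strip and red light on top; origin at the centre of its underside. Starts top up in the catch tray; between four and six of the six are present (None when absent)
- module5: finished module: black plastic block 64 mm along its x, 36 mm along its y, 32 mm tall, 80 to 170 g, with a paper label, green terminal strip and red light on top; origin at the centre of its underside. Starts top up in the catch tray; between four and six of the six are present (None when absent)
- module6: finished module: black plastic block 64 mm along its x, 36 mm along its y, 32 mm tall, 80 to 170 g, with a paper label, green terminal strip and red light on top; origin at the centre of its underside. Starts top up in the catch tray; between four and six of the six are present (None when absent)
- solder_reel: small reel of solder, 44 mm diameter, 42 mm tall, standing between tray and tote; a bystander, loose; origin at the centre of its underside
- tape_roll: clear roll of tape, 90 mm diameter, 45 mm tall, lying flat; a bystander, loose; origin at the centre of its underside
- cutters: side cutters with red handles, about 150 mm long, lying flat; a bystander, loose; origin at its underside, about 55 mm behind the nose, x towards the nose
Not all that is in view belongs to the job. Leave any purple or yellow look-alike of the module1 alone.

How it is judged (in metres and radians):
On the way, in this order (a step that is already met when the one before it is completed fails the run):
1. the isolator is switched off (value of joint isolator_lever above 1.1 rad), for 0.2 s.
2. every module lies flat in the tote, let go (x of module1 in the frame of tote between -0.08 and 0.08 m and y of module1 in the frame of tote between -0.11 and 0.11 m and z of each of module1, module2, module3, module4, module5, module6 in the frame of tote below 0.012 m and angle between each of module1, module2, module3, module4, module5, module6's own z axis and vertical below 0.15 rad and linear speed of each of module1, module2, module3, module4, module5, module6 below 0.03 m/s and x of module2 in the frame of tote between -0.08 and 0.08 m and y of module2 in the frame of tote between -0.11 and 0.11 m and x of module3 in the frame of tote between -0.08 and 0.08 m and y of module3 in the frame of tote between -0.11 and 0.11 m and x of module4 in the frame of tote between -0.08 and 0.08 m and y of module4 in the frame of tote between -0.11 and 0.11 m and x of module5 in the frame of tote between -0.08 and 0.08 m and y of module5 in the frame of tote between -0.11 and 0.11 m and x of module6 in the frame of tote between -0.08 and 0.08 m and y of module6 in the frame of tote between -0.11 and 0.11 m and contact force between the fingers and module1 below 0.2 N and contact force between the fingers and module2 below 0.2 N and contact force between the fingers and module3 below 0.2 N and contact force between the fingers and module4 below 0.2 N and contact force between the fingers and module5 below 0.2 N and contact force between the fingers and module6 below 0.2 N), for 0.2 s.
3. the tally lever is swung to its stop (value of joint tally_lever above 1 rad), for 0.05 s.
4. the tally lever is back home (value of joint tally_lever below 0.08 rad), for 0.1 s.
5. the isolator is switched back on (value of joint isolator_lever below 0.1 rad), for 0.2 s.
At the end, for the whole second after the job is handed in: every module present at rest in the tote, top up, tilt under 0.15 rad, origin under 12 mm above the tote's underside and within 80 mm (x), 110 mm (y) of its centre, untouched; isolator lever within 0.1 rad of ON; tally lever within 0.08 rad of home (all of step 2 and value of joint isolator_lever below 0.1 rad and value of joint tally_lever below 0.08 rad).
It fails at once if a module is handled while the isolator is not off (value of joint isolator_lever below 0.9 rad and (contact force between the fingers and module1 above 0.5 N or contact force between the fingers and module2 above 0.5 N or contact force between the fingers and module3 above 0.5 N or contact force between the fingers and module4 above 0.5 N or contact force between the fingers and module5 above 0.5 N or contact force between the fingers and module6 above 0.5 N)).
It fails at once if a bystander is moved more than 3 cm (distance of any of solder_reel, tape_roll, cutters from where it was at the start of the episode above 0.03 m).
Of module1, module2, module3, module4, module5, module6 only 4 to 6 are there at a start; the rules pass over those that are not, and their reading is None.
At some moment in a run one of module1, module2, module3, module4, module5, module6 may be knocked a few centimetres aside while the robot is not near it.
Once in a run the grip may slacken for a moment while it holds something.
It also fails if it takes over 210 s, if anything falls off the work surface, if the arm or the gripper's body presses on something with over 40 N, if the wrist force passes 120 N, or if a joint passes its speed limit or range.

ROBOT

A 6-joint arm with a two-finger parallel gripper is mounted at the origin on the work surface. World frame = base frame: x ahead of the robot, y to its left, z up, the work surface at z = 0. Lengths are in mm, angles in degrees, forces in N, time in s.
With the tool pointing down it reaches from about 300 to 850 mm from the base axis. Payload 4.2 kg.
Tool frame: the origin (TCP) lies on the centre line of the jaws, within the pads' length; the fingertips stand 14 mm ahead of it and the grasp point (between the pads) lies 5 mm behind it; z points along the fingers, y is the line along which they close (so a half turn about z gives the same grasp; the last joint's range is limited). The gripper opens to 91 mm and grips with 3 to 60 N. Pads are 32 mm wide; open, the fingers measure 118 mm over their backs; the gripper's body (76 mm by 178 mm) begins 60 mm behind the grasp point.
Start: joints at [-72.88, 18.312, 89.639, -0, 72.044, -1.146], TCP at [180.224, -546.041, 227.976] pointing down, gripper open.
Joint ranges: [-177.97, 177.97], [-48.28, 115.42], [12.27, 149.76], [-77.06, 257.06], [2.81, 150.46], [-146.56, 146.56]. Speed limits (degrees/s): [147.25, 147.25, 180, 180, 180, 180].

INTERFACE

Orientations are given as [roll, pitch, yaw] about the fixed x, y, z axes, in that order (R = Rz(yaw) Ry(pitch) Rx(roll)).
In Python, from workcell import * gives the robot as it stands. The module is installed in compiled form; this text tells all that it offers.
- The arm moves only by the shell command python3 -m crank 'ROWS' [FORCE]. ROWS is JSON, a list of rows, each an object of numbers: "grip": the finger opening in m, from 0 to 0.0912; "x", "y", "z": the shift along the tool's x, y, z in m; "yaw": the turn about the tool's z in rad. In form: [{"grip": .., "x": .., "y": .., "z": .., "yaw": ..}, ...]. A call has exactly 5 rows; each row is the pose to reach, as a shift and turn from the pose commanded when the call began, along the tool's axes at that moment; what a row does not reach only later rows make up. A row lasts 1/12 s, in which the tool goes at most 41.7 mm and 7.16 degrees, less where a joint would pass 70% of its speed; a pose out of reach is approached as far as the arm can. A call with a gripper value outside its range is refused whole. The fingers move at their own pace and stop on an object; FORCE is the grip in N (left out, the last holds). Time passes only in rows, so rows that repeat a pose let the fingers close, or fill a call up. It gives the time, the measured TCP pose, the force, the opening and the grip force at its end, in the units of the state.
- state(): the state, without advancing time (a new reading comes with each control period).
- grab_frame(name): name is "side" or "top" or "wrist"; returns the picture (400x640x3 uint8, red, green, blue); there is no depth.
- camera_model(name): a dict with "intrinsics" (3x3 intrinsics, pixels), "distortion" ([k1, k2, p1, p2, k3] as OpenCV has them; the pictures are not rectified), "R" (3x3) and "t" (3): a world point X has camera coordinates R X + t. Camera axes: x right, y down, z forward; pixel columns grow to the right and rows downward; lengths in mm; the calibration is good to about 2 mm. A picture is of the moment at which its call begins: read the wrist's pose just before it. camera_model takes no time and is no camera call; for the wrist camera it gives the pose at the moment of the call.
- job_done(): hands the job in; it is judged then, once.
The state is a dict: "time_s": time; "qpos": joint angles; "qvel": joint speeds; "effort": joint torques, N m; "ee_pos": TCP position; "ee_rot": TCP orientation; "force": force on the tool from outside, world axes, zero at the start; "torque": the same for the moment, N m; "gripper_width": finger opening in mm; "gripper_force": force on a finger pad.
Only numpy, scipy, OpenCV 4.12 (cv2) and the standard library are available. Lean on these libraries where they do the work, as an engineer would, in place of code of your own. Each camera call takes 0.05 s, during which the arm holds its last target. There are 200 camera calls.

## Working session

There is one attempt and no reset: what is moved stays moved. The work goes in short steps, Python scripts to look and compute and a shell command to move; the robot and the scene stay as the last step left them, time stands still between calls to the robot, and variables do not carry over. Pictures are saved under pics/ and viewed, at most 14 in all, crops included, and the job is handed in when it is done.

```bash
mkdir -p pics; ls; python3 - <<'E'
from workcell import *
import cv2
s=state();print(s)
for n in("top","side"):
    m=camera_model(n);print(n,m)
    cv2.imwrite(f"pics/{n}0.png",grab_frame(n)[:,:,::-1])
E
```

```text
pics
{'time_s': 0.0, 'qpos': array([-7.28796516e+01,  1.83509688e+01,  8.97052224e+01, -3.85230153e-06,
        7.20440341e+01, -1.14803765e+00]), 'qvel': array([-0.05607368, -0.10516623,  0.08314963, -0.12117362,  0.02747866,
       -0.01843802]), 'effort': array([-6.44116408e-04, -4.12462199e+01, -2.31972224e+01,  7.27024348e-02,
        4.55275190e-02, -1.43076863e-04]), 'ee_pos': array([ 180.08539235, -545.57272466,  227.13502096]), 'ee_rot': array([-1.79899795e+02, -2.00442214e-03,  1.82683855e+01]), 'force': array([-0.13414295,  0.17399462,  1.21617968]), 'torque': array([-0.04104579,  0.01989175,  0.00960387]), 'gripper_force': 0.0, 'gripper_width': 91.29074410942758}
top {'intrinsics': array([[370.38532636,   0.        , 322.63715577],
       [  0.        , 370.38532636, 197.4303308 ],
       [  0.        ,   0.        ,   1.        ]]), 'distortion': array([-0.08712792,  0.        ,  0.        ,  0.        ,  0.        ]), 'R': array([[-8.53780701e-04, -9.99974422e-01, -7.10110940e-03],
       [-9.85724878e-01,  2.03712925e-03, -1.68351760e-01],
       [ 1.68361920e-01,  6.85600471e-03, -9.85701405e-01]]), 't': array([  68.42406708,  501.64125028, 1019.2003502 ])}
side {'intrinsics': array([[413.15275995,   0.        , 321.41995377],
       [  0.        , 413.15275995, 197.65196909],
       [  0.        ,   0.        ,   1.        ]]), 'distortion': array([-0.01502053,  0.        ,  0.        ,  0.        ,  0.        ]), 'R': array([[-0.99218932, -0.1246824 , -0.00382855],
       [-0.08608758,  0.70662804, -0.7023288 ],
       [ 0.0902734 , -0.69651354, -0.7118424 ]]), 't': array([ 472.85279969,   70.86336077, 1181.92054084])}
```

View pics/top0.png

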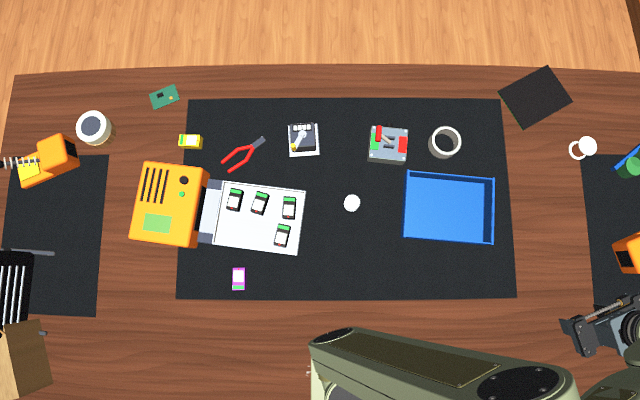

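View pics/side0.png

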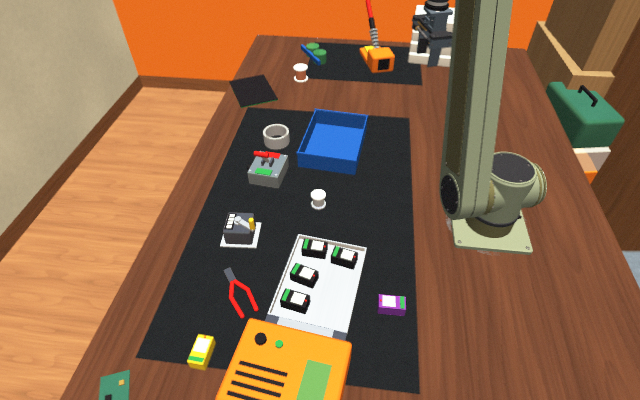

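The top view shows four modules in the tray, around (235,199), (259,202), (289,206) and (282,235). The tote is at (449,207), the isolator at (388,143) with its crossbar on the green (left) side, the tally at (303,139) and the reel at (352,203). The side view agrees.

```bash
cat > h.py <<'E'
from workcell import *
import cv2, numpy as np
def ray(m,p):
    K,D,R,t=[np.array(m[k],float) for k in("intrinsics","distortion","R","t")]
    u=cv2.undistortPoints(np.array(p,float).reshape(-1,1,2),K,D).reshape(-1,2)
    d=np.c_[u,np.ones(len(u))]@R
    return -R.T@t, d/np.linalg.norm(d,axis=1,keepdims=True)
def plane(m,p,z):
    o,d=ray(m,p); return o+d*((z-o[2])/d[:,2:])
def tri(obs):   # list of (model,pixel)
    A=np.zeros((3,3));b=np.zeros(3);L=[]
    for m,p in obs:
        o,d=ray(m,p);P=np.eye(3)-np.outer(d[0],d[0]);A+=P;b+=P@o;L.append((P,o))
    x=np.linalg.solve(A,b); return x,max(np.linalg.norm(P@(x-o)) for P,o in L)
def mask(im,lo,hi): return cv2.inRange(cv2.cvtColor(im,cv2.COLOR_RGB2HSV),np.array(lo),np.array(hi))
RED=([0,150,90],[6,255,255]);GRN=([45,100,60],[80,255,255]);BLU=([100,120,60],[120,255,255]);YEL=([18,120,120],[35,255,255]);WHT=([0,0,215],[179,35,255])
def blobs(mk,amin=8):
    n,l,s,c=cv2.connectedComponentsWithStats(mk)
    return [(c[i],s[i,4],l==i) for i in range(1,n) if s[i,4]>=amin]
def save(name,im,box=None,f=1):
    if box: im=im[box[1]:box[3],box[0]:box[2]]
    cv2.imwrite("pics/"+name,cv2.resize(im,None,fx=f,fy=f,interpolation=cv2.INTER_CUBIC)[:,:,::-1])
E
python3 - <<'E'
from h import *
for n,f,z in(("top","pics/top0.png",36),("side","pics/side0.png",36)):
    im=cv2.imread(f)[:,:,::-1].copy();m=camera_model(n)
    for k,c in(("RED",RED),("GRN",GRN),("BLU",BLU),("YEL",YEL),("WHT",WHT)):
        for cc,a,_ in blobs(mask(im,*c),6):
            w=plane(m,cc,z)[0]
            if 280<w[0]<850 and -350<w[1]<450: print(n,k,cc.round(1),a,w[:2].round())
t=cv2.imread("pics/top0.png")[:,:,::-1];s=cv2.imread("pics/side0.png")[:,:,::-1]
a=cv2.resize(t[105:260,195:420],(800,551),interpolation=cv2.INTER_CUBIC);save("z1.png",a)
b=cv2.resize(s[140:320,215:375],(533,600),interpolation=cv2.INTER_CUBIC);save("z2.png",b)
E
```

```text
top RED [378.1 132.8] 83 [698. -98.]
top RED [402.6 144.2] 133 [ 663. -170.]
top RED [238.3 156.5] 309 [626. 317.]
top GRN [373.7 142.4] 102 [668. -84.]
top GRN [235.4 191. ] 41 [522. 322.]
top GRN [261.6 194.6] 42 [512. 245.]
top GRN [289.5 199. ] 42 [498. 164.]
top GRN [283.5 227. ] 44 [418. 179.]
top BLU [447.9 207.7] 6324 [ 472. -295.]
top YEL [292.9 146.4] 30 [657. 156.]
top WHT [300.2 134.2] 131 [694. 134.]
top WHT [308.5 126.2] 18 [719. 110.]
top WHT [304.5 146.1] 237 [657. 121.]
top WHT [295.  127.5] 12 [716. 150.]
top WHT [373.5 127. ] 6 [717. -85.]
top WHT [445.9 140.7] 225 [ 674. -301.]
top WHT [405.1 130.9] 8 [ 705. -179.]
top WHT [385.5 138.1] 22 [ 682. -120.]
top WHT [370.9 154.4] 10 [631. -75.]
top WHT [403.  158.1] 9 [ 620. -169.]
top WHT [250.6 218. ] 4979 [443. 275.]
top WHT [351.3 202.5] 211 [488. -15.]
top WHT [288.2 209.7] 107 [467. 167.]
top WHT [280.5 237.6] 110 [387. 188.]
top WHT [238.  275.6] 126 [280. 306.]
side RED [266.2 153.9] 141 [ 681. -183.]
side RED [240.9 297.1] 406 [625. 344.]
side GRN [263.1 171.1] 90 [ 672. -100.]
side GRN [305.4 243.5] 44 [498. 166.]
side GRN [335.3 251.2] 49 [417. 182.]
side GRN [295.1 268.6] 49 [511. 248.]
side GRN [285.2 294.6] 60 [522. 324.]
side GRN [278.7 343.4] 47 [514. 445.]
side BLU [332.6 141.4] 3588 [ 473. -275.]
side YEL [251.3 223.2] 60 [656. 115.]
side WHT [274.5 128.2] 56 [ 683. -325.]
side WHT [276.9 137.5] 18 [ 664. -274.]
side WHT [317.9 194. ] 132 [489. -20.]
side WHT [318.1 205.3] 33 [483.  25.]
side WHT [231.7 215. ] 15 [718.  92.]
side WHT [241.2 221.4] 70 [686. 112.]
side WHT [230.2 220.5] 29 [717. 112.]
side WHT [245.4 238.8] 203 [659. 170.]
side WHT [228.7 225.9] 15 [715. 132.]
side WHT [320.5 292.5] 4961 [440. 308.]
side WHT [317.1 244.9] 95 [467. 168.]
side WHT [340.  242.4] 9 [408. 152.]
```

View pics/z1.png

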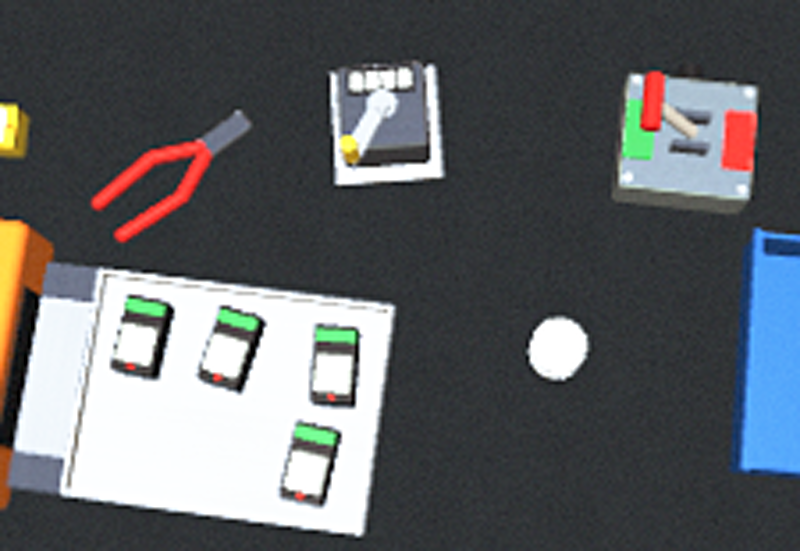

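View pics/z2.png

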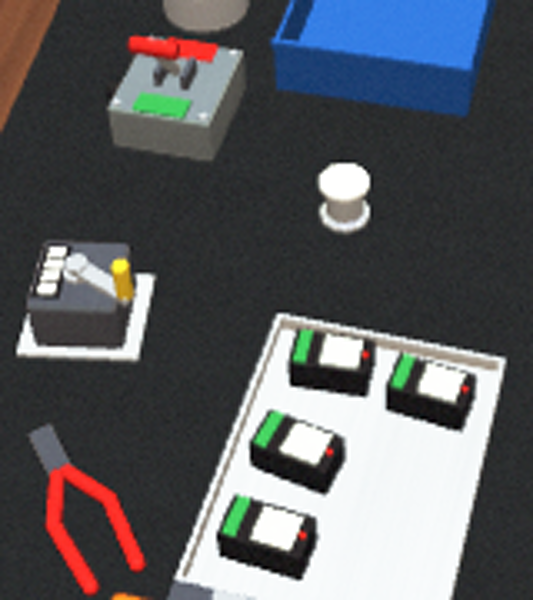

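The zooms show the crossbar at top (378.6,133.4) / side (261,153.8), on the green side. The tally's yellow post is at top (293,145) / side (251,219). The modules' long axes run roughly towards the robot.

```bash
python3 - <<'E'
from h import *
T,S=camera_model("top"),camera_model("side")
print("bar",tri([(T,(378.3,133.1)),(S,(261.2,153.6))]))
print("post top",tri([(T,(293,144.5)),(S,(251,219))]))
g=plane(T,(373.7,142.4),51)[0];r=plane(T,(402.6,144.2),51)[0];print("plates tri g",tri([(T,(373.7,142.4)),(S,(263.1,171.1))]),g,r,"yaw",np.degrees(np.arctan2(g[1]-r[1],g[0]-r[0]))-90,(g+r)/2)
# tally corners of foot plate (zoom z1 coords)
z=lambda x,y:(195+x/3.556,105+y/3.551)
f=plane(T,[z(330,72),z(438,66),z(444,178),z(336,186)],3);print("foot",f[:,:2].round(),f.mean(0))
c=plane(T,[z(105,270),z(395,304),z(364,535),z(65,494)],18);print("tray",c[:,:2].round(),c.mean(0))
im=cv2.imread("pics/top0.png")[:,:,::-1].copy();mk=mask(im,*BLU)
cn=max(cv2.findContours(mk,0,2)[0],key=cv2.contourArea)
q=cv2.approxPolyDP(cv2.convexHull(cn),6,True).reshape(-1,2);print(q.tolist())
print("tote",plane(T,q,60)[:,:2].round(),plane(T,q,0)[:,:2].round())
for t,s in(((235.4,191),(285.2,294.6)),((261.6,194.6),(295.1,268.6)),((289.5,199),(305.4,243.5)),((283.5,227),(335.3,251.2))): print("green strip",tri([(T,t),(S,s)]))
print("wrist",camera_model("wrist")["R"],camera_model("wrist")["t"],camera_model("wrist")["intrinsics"])
E
```

```text
bar (array([667.06925848, -86.18710754, 117.94212066]), np.float64(1.0999561847941264))
post top (array([642.03188949, 150.13659393,  95.16446481]), np.float64(1.2340655539567298))
plates tri g (array([664.73864125, -81.84157732,  51.94974974]), np.float64(1.5586855411405187)) [663.41026716 -81.94698667  51.        ] [ 658.04272926 -166.74813818   51.        ] yaw -3.6217380079044688 [ 660.72649821 -124.34756243   51.        ]
foot [[735. 176.]
 [740.  82.]
 [639.  76.]
 [632. 169.]] [686.6705069  125.51644428   3.        ]
tray [[556. 360.]
 [526. 117.]
 [337. 140.]
 [369. 386.]] [447.10731864 250.80713543  18.        ]
[[407, 169], [494, 177], [493, 244], [400, 237]]
tote [[ 581. -174.]
 [ 558. -429.]
 [ 365. -411.]
 [ 387. -147.]] [[ 596. -188.]
 [ 571. -457.]
 [ 368. -438.]
 [ 391. -159.]]
green strip (array([522.77933827, 322.5453179 ,  33.42077096]), np.float64(0.13649271030630483))
green strip (array([512.17677216, 245.43066905,  32.04238566]), np.float64(0.11983242218290532))
green strip (array([498.77630535, 163.78407253,  32.41260174]), np.float64(0.3142750429947202))
green strip (array([417.69031886, 179.83455962,  32.98776706]), np.float64(0.11183236762251124))
wrist [[ 3.14011931e-01 -9.49418876e-01 -5.52376382e-04]
 [-9.17231948e-01 -3.03516493e-01  2.57998626e-01]
 [-2.45116421e-01 -8.05079896e-02 -9.66145126e-01]] [-575.39749515  -29.24275857  390.35009963] [[291.9117462    0.         319.12741813]
 [  0.         291.9117462  202.86664517]
 [  0.           0.           1.        ]]
```

```bash
cat >> h.py <<'E'
def to(x=None,y=None,z=None,yaw=None):
    """shift in tool axes (m, rad) from the measured pose to a world pose (mm, deg)"""
    s=state();p=s["ee_pos"];w=s["ee_rot"][2];a=np.radians(w)
    d=np.array([x if x is not None else p[0],y if y is not None else p[1],z if z is not None else p[2]])-p
    return np.round([(np.cos(a)*d[0]+np.sin(a)*d[1])/1e3,(np.sin(a)*d[0]-np.cos(a)*d[1])/1e3,-d[2]/1e3,0 if yaw is None else np.radians(w-yaw)],4)
E
python3 -m crank '[{"grip":0,"x":0.037,"y":-0.019,"z":0,"yaw":0.1},{"grip":0,"x":0.074,"y":-0.038,"z":0,"yaw":0.2},{"grip":0,"x":0.111,"y":-0.058,"z":0,"yaw":0.3},{"grip":0,"x":0.148,"y":-0.077,"z":0,"yaw":0.389},{"grip":0,"x":0.185,"y":-0.096,"z":0,"yaw":0.389}]' 20
python3 -c "from h import *;print(to(668,-38,200,-4))"
```

```text
time_s: 0.52
ee_pos: [326.4, -395.4, 227.6]
ee_rot: [-180.0, 0.0, -4.2]
force: [0.9, -0.4, 0.9]
gripper_width: 60.6
gripper_force: 0.0
[ 0.3142 -0.3817  0.0276 -0.0042]
```

```bash
python3 -m crank '[{"grip":0,"x":0.025,"y":-0.031,"z":0,"yaw":0},{"grip":0,"x":0.05,"y":-0.061,"z":0,"yaw":0},{"grip":0,"x":0.075,"y":-0.092,"z":0,"yaw":0},{"grip":0,"x":0.1,"y":-0.122,"z":0,"yaw":0},{"grip":0,"x":0.125,"y":-0.153,"z":0,"yaw":0}]'
python3 -m crank '[{"grip":0,"x":0.025,"y":-0.031,"z":0.005,"yaw":0},{"grip":0,"x":0.05,"y":-0.061,"z":0.01,"yaw":0},{"grip":0,"x":0.075,"y":-0.092,"z":0.015,"yaw":0},{"grip":0,"x":0.1,"y":-0.122,"z":0.02,"yaw":0},{"grip":0,"x":0.125,"y":-0.153,"z":0.025,"yaw":0}]'
python3 -m crank '[{"grip":0,"x":0.03,"y":-0.03,"z":0,"yaw":0},{"grip":0,"x":0.06,"y":-0.06,"z":0,"yaw":0},{"grip":0,"x":0.06,"y":-0.075,"z":0,"yaw":0},{"grip":0,"x":0.06,"y":-0.075,"z":0,"yaw":0},{"grip":0,"x":0.06,"y":-0.075,"z":0,"yaw":0}]'
python3 - <<'E'
from h import *
print(to(668,-38,114,-4))
im=grab_frame("wrist");m=camera_model("wrist");save("w1.png",im)
for k,c in(("RED",RED),("GRN",GRN)):
  for cc,a,_ in blobs(mask(im,*c),20): print(k,cc.round(1),a,plane(m,cc,118)[0].round(1))
E
```

```text
time_s: 0.93
ee_pos: [461.9, -251.5, 227.7]
ee_rot: [180.0, 0.0, -4.0]
force: [0.2, -1.0, -0.2]
gripper_width: 27.6
gripper_force: 0.0
time_s: 1.35
ee_pos: [597.3, -107.7, 202.3]
ee_rot: [180.0, 0.0, -4.0]
force: [-0.0, -1.1, -1.0]
gripper_width: 0.6
gripper_force: 0.0
time_s: 1.77
ee_pos: [661.0, -38.1, 202.0]
ee_rot: [180.0, 0.1, -3.9]
force: [0.2, -0.4, 0.3]
gripper_width: 0.4
gripper_force: 0.0
[ 0.007  -0.0006  0.088   0.0015]
RED [437.1 187.8] 1023 [ 675.3 -141.3  118. ]
RED [373.3 200.5] 892 [668.  -87.1 118. ]
RED [ 39.8 222.3] 1589 [668.6 206.3 118. ]
GRN [358.8 182.5] 759 [684.5 -75.2 118. ]
```

View pics/w1.png

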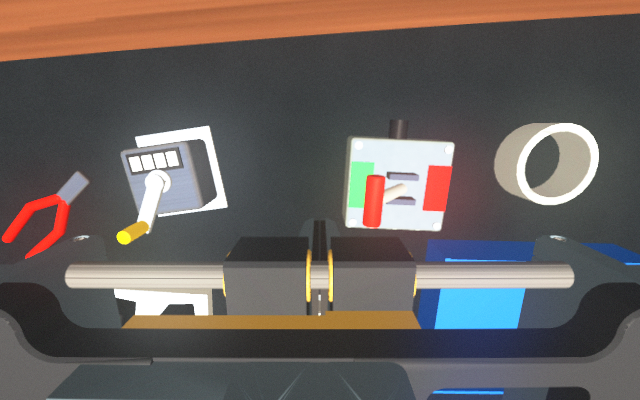

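The wrist view shows the bar at (373,200), giving (668,-87), which agrees with the earlier fix. Next I go down on its +y side and push it over.

```bash
python3 -m crank '[{"grip":0,"x":0.007,"y":0,"z":0.03,"yaw":0},{"grip":0,"x":0.007,"y":0,"z":0.06,"yaw":0},{"grip":0,"x":0.007,"y":0,"z":0.088,"yaw":0},{"grip":0,"x":0.007,"y":0.01,"z":0.088,"yaw":0},{"grip":0,"x":0.007,"y":0.02,"z":0.088,"yaw":0}]'
python3 -m crank '[{"grip":0,"x":0,"y":0.012,"z":0,"yaw":0},{"grip":0,"x":0,"y":0.024,"z":0,"yaw":0},{"grip":0,"x":0,"y":0.036,"z":0,"yaw":0},{"grip":0,"x":0,"y":0.048,"z":0,"yaw":0},{"grip":0,"x":0,"y":0.06,"z":0,"yaw":0}]'
python3 -m crank '[{"grip":0,"x":0,"y":0.01,"z":0,"yaw":0},{"grip":0,"x":0,"y":0.02,"z":0,"yaw":0},{"grip":0,"x":0,"y":0.03,"z":0,"yaw":0},{"grip":0,"x":0,"y":0.03,"z":0,"yaw":0},{"grip":0,"x":0,"y":0.03,"z":0,"yaw":0}]'
python3 -m crank '[{"grip":0,"x":0,"y":-0.04,"z":0,"yaw":0},{"grip":0,"x":0,"y":-0.06,"z":-0.04,"yaw":0},{"grip":0.07,"x":-0.02,"y":-0.09,"z":-0.08,"yaw":0},{"grip":0.07,"x":-0.04,"y":-0.12,"z":-0.1,"yaw":0},{"grip":0.07,"x":-0.06,"y":-0.15,"z":-0.12,"yaw":0}]'
python3 - <<'E'
from h import *
T,S=camera_model("top"),camera_model("side")
im=grab_frame("side")
for cc,a,_ in blobs(mask(im,*RED),20): print("side RED",cc.round(1),a)
for cc,a,_ in blobs(mask(im,*GRN),20): print("side GRN",cc.round(1),a)
save("s2.png",im,(215,120,375,320),3);print(to(480,190,210,-7))
E
```

```text
time_s: 2.23
ee_pos: [665.5, -61.0, 114.2]
ee_rot: [180.0, 0.2, -4.1]
force: [-0.6, 0.0, -0.2]
gripper_width: 0.6
gripper_force: 0.0
time_s: 2.65
ee_pos: [663.0, -121.1, 115.9]
ee_rot: [179.9, -0.1, -4.0]
force: [-0.4, 1.5, -0.2]
gripper_width: 0.6
gripper_force: 0.7
time_s: 3.07
ee_pos: [661.4, -139.9, 114.9]
ee_rot: [-179.0, 0.1, -4.2]
force: [1.7, 23.8, 2.5]
gripper_width: 0.7
gripper_force: 10.9
time_s: 3.48
ee_pos: [617.4, -5.0, 229.8]
ee_rot: [180.0, -0.1, -4.1]
force: [0.2, 0.8, -0.3]
gripper_width: 17.4
gripper_force: 0.0
side RED [274.3 154.5] 49
side RED [241.  297.1] 407
side GRN [317.3  51.4] 208
side GRN [588.3 115.3] 2338
side GRN [263.1 171.1] 91
side GRN [305.4 243.5] 44
side GRN [335.4 251.3] 48
side GRN [295.  268.6] 51
side GRN [285.3 294.4] 58
side GRN [401.6 301.3] 44
side GRN [278.7 343.4] 47
side GRN [195.2 358.4] 59
side GRN [313.6 381.1] 948
side GRN [114.7 386.1] 676
[-0.1479 -0.1795  0.0246  0.0551]
```

View pics/s2.png

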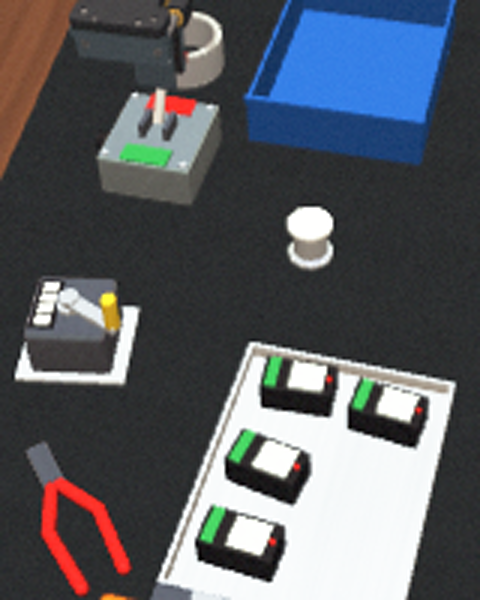

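The shaft leans to the red side, with the bar hidden by the gripper. I'll verify from the top camera while moving over the tray.

```bash
python3 -m crank '[{"grip":0.07,"x":-0.025,"y":-0.025,"z":0,"yaw":0.05},{"grip":0.07,"x":-0.05,"y":-0.05,"z":0,"yaw":0.05},{"grip":0.07,"x":-0.075,"y":-0.075,"z":0,"yaw":0.05},{"grip":0.07,"x":-0.1,"y":-0.1,"z":0,"yaw":0.05},{"grip":0.07,"x":-0.125,"y":-0.125,"z":0,"yaw":0.05}]'
python3 -m crank '[{"grip":0.07,"x":-0.025,"y":-0.025,"z":-0.01,"yaw":0},{"grip":0.07,"x":-0.05,"y":-0.05,"z":-0.02,"yaw":0},{"grip":0.07,"x":-0.075,"y":-0.075,"z":-0.03,"yaw":0},{"grip":0.07,"x":-0.09,"y":-0.1,"z":-0.04,"yaw":0},{"grip":0.07,"x":-0.1,"y":-0.11,"z":-0.05,"yaw":0}]'
python3 -m crank '[{"grip":0.07,"x":0,"y":0,"z":0,"yaw":0},{"grip":0.07,"x":0,"y":0,"z":0,"yaw":0},{"grip":0.07,"x":0,"y":0,"z":0,"yaw":0},{"grip":0.07,"x":0,"y":0,"z":0,"yaw":0},{"grip":0.07,"x":0,"y":0,"z":0,"yaw":0}]'
python3 - <<'E'
from h import *
T,S=camera_model("top"),camera_model("side")
im=grab_frame("side");it=grab_frame("top")
for n,i in(("s",im),("t",it)):
  for cc,a,_ in blobs(mask(i,*RED),20): print(n,"RED",cc.round(1),a,plane(camera_model("side" if n=="s" else "top"),cc,118)[0].round())
mw=camera_model("wrist");w=grab_frame("wrist");save("w2.png",w);np.save("w2.npy",w)
print(mw["R"],mw["t"],-mw["R"].T@mw["t"]);import pickle;pickle.dump(mw,open("w2.pkl","wb"))
for cc,a,_ in blobs(mask(w,*GRN),40): print("GRN",cc.round(1),a,plane(mw,cc,36)[0].round(1))
for cc,a,_ in blobs(mask(w,*RED),5): print("RED",cc.round(1),a,plane(mw,cc,36)[0].round(1))
E
```

```text
time_s: 3.95
ee_pos: [500.3, 128.7, 228.0]
ee_rot: [180.0, -0.0, -6.9]
force: [0.1, 0.6, 0.6]
gripper_width: 54.4
gripper_force: 0.0
time_s: 4.37
ee_pos: [414.0, 251.6, 278.6]
ee_rot: [-179.9, 0.0, -6.7]
force: [0.6, 0.0, 0.3]
gripper_width: 69.8
gripper_force: 0.0
time_s: 4.78
ee_pos: [415.6, 248.4, 277.4]
ee_rot: [179.9, 0.1, -7.0]
force: [0.3, -0.4, -0.3]
gripper_width: 69.7
gripper_force: 0.0
s RED [269.4 137.8] 72 [ 658. -164.  118.]
s RED [274.3 154.5] 48 [627. -86. 118.]
s RED [240.9 297. ] 408 [600. 390. 118.]
t RED [404.6 141.3] 175 [ 645. -158.  118.]
t RED [238.8 156.3] 294 [603. 296. 118.]
[[-0.12063731 -0.99269511  0.00175079]
 [-0.95896709  0.11699398  0.25825284]
 [-0.25657117  0.02947598 -0.96607577]] [295.74847177 327.88512591 538.18172443] [488.19125712 239.36404111 434.7292665 ]
GRN [252.  105.4] 221 [523.1 322.3  36. ]
GRN [311.6 106.2] 224 [512.6 245.6  36. ]
GRN [374.4 109. ] 223 [499.4 164.7  36. ]
GRN [126.  132.6] 137 [510.  495.8  36. ]
GRN [367.5 171.7] 189 [418.2 180.1  36. ]
GRN [ 86.2 208.7] 1225 [414.1 583.7  36. ]
GRN [293.1 290.1] 60 [249.2 308.   36. ]
RED [217.7  18.8] 519 [627.3 346.1  36. ]
RED [248.2  31.5] 736 [609.  311.7  36. ]
RED [251.4 144.4] 13 [474. 332.  36.]
RED [304.8 144.7] 12 [464.9 260.9  36. ]
RED [374.9 148.1] 14 [449.  167.6  36. ]
RED [362.4 206.6] 13 [369.4 191.2  36. ]
```

View pics/w2.png

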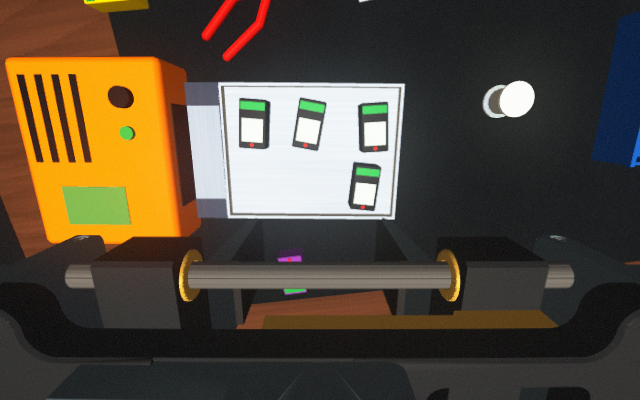

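The lever is OFF: its bar now shows at side (269,138). The wrist view shows four modules, with green strips at (252,105), (312,106), (374,109) and (367,172) and red lights below them. Matching the heights across views puts their tops at about 36 mm. I start with module 3, the rightmost.

```bash
python3 - <<'E'
from h import *
print(to(474,166.2,120,-3.3))
it=grab_frame("top");T=camera_model("top");S=camera_model("side")
print(tri([(S,(269.4,137.8)),(T,(404.6,140))]))
E
```

```text
[ 0.068   0.075   0.1577 -0.0637]
(array([ 652.03750404, -157.52345902,  121.45967021]), np.float64(4.469211167474984))
```

```bash
python3 -m crank '[{"grip":0.055,"x":0.017,"y":0.018,"z":0.03,"yaw":-0.06},{"grip":0.055,"x":0.034,"y":0.036,"z":0.06,"yaw":-0.064},{"grip":0.055,"x":0.05,"y":0.054,"z":0.09,"yaw":-0.064},{"grip":0.055,"x":0.068,"y":0.075,"z":0.12,"yaw":-0.064},{"grip":0.055,"x":0.068,"y":0.075,"z":0.152,"yaw":-0.064}]'
python3 -m crank '[{"grip":0.055,"x":0,"y":0,"z":0,"yaw":0},{"grip":0.055,"x":0,"y":0,"z":0.02,"yaw":0},{"grip":0.055,"x":0,"y":0,"z":0.04,"yaw":0},{"grip":0.055,"x":0,"y":0,"z":0.04,"yaw":0},{"grip":0.055,"x":0,"y":0,"z":0.04,"yaw":0}]'
python3 - <<'E'
from h import *
print(to(474,166.2,33,-3.3))
w=grab_frame("wrist");m=camera_model("wrist");save("w3.png",w,(160,60,480,340),2)
for cc,a,_ in blobs(mask(w,*GRN),100): print("GRN",cc.round(1),a,plane(m,cc,36)[0].round(1))
E
```

```text
time_s: 5.4
ee_pos: [476.5, 163.9, 125.3]
ee_rot: [180.0, -0.2, -3.4]
force: [0.7, 0.1, 0.8]
gripper_width: 54.9
gripper_force: 0.0
time_s: 5.82
ee_pos: [473.7, 167.3, 86.9]
ee_rot: [180.0, 0.0, -3.2]
force: [0.9, 1.5, 0.8]
gripper_width: 54.8
gripper_force: 0.0
[0.0004 0.001  0.0539 0.002 ]
GRN [ 99.  172.3] 662 [523.6 324.   36. ]
GRN [206.2 180.8] 660 [513.  246.8  36. ]
GRN [319.2 192.6] 635 [499.7 165.2  36. ]
GRN [307.2 293.5] 400 [416.8 179.5  36. ]
```

View pics/w3.png

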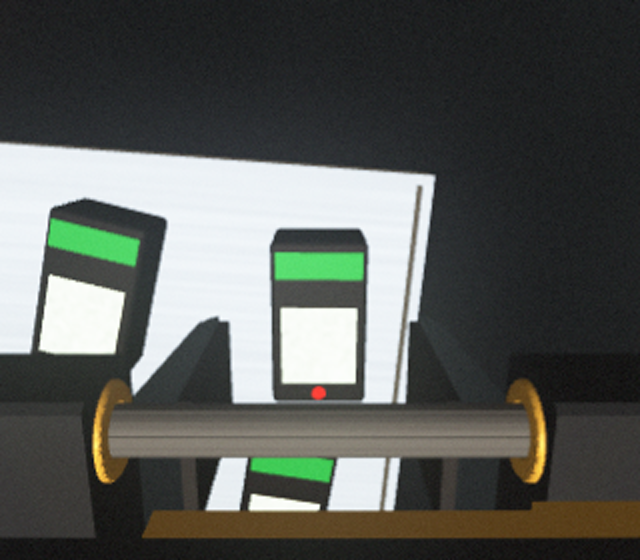

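The fingers straddle module 3 (centre about (319,315) in the crop), and the right finger is near the tray wall. I go down with the tips just above the rim, then grip and lift.

```bash
python3 -m crank '[{"grip":0.05,"x":0,"y":0,"z":0.025,"yaw":0},{"grip":0.05,"x":0,"y":0,"z":0.045,"yaw":0},{"grip":0.05,"x":0,"y":0,"z":0.053,"yaw":0},{"grip":0.05,"x":0,"y":0,"z":0.053,"yaw":0},{"grip":0.03,"x":0,"y":0,"z":0.053,"yaw":0}]' 30
python3 -m crank '[{"grip":0.03,"x":0,"y":0,"z":0,"yaw":0},{"grip":0.03,"x":0,"y":0,"z":0,"yaw":0},{"grip":0.03,"x":0,"y":0,"z":0,"yaw":0},{"grip":0.03,"x":0,"y":0,"z":0,"yaw":0},{"grip":0.03,"x":0,"y":0,"z":-0.01,"yaw":0}]' 30
python3 -m crank '[{"grip":0.03,"x":0,"y":0,"z":-0.03,"yaw":0},{"grip":0.03,"x":0,"y":0,"z":-0.06,"yaw":0},{"grip":0.03,"x":0,"y":0,"z":-0.09,"yaw":0},{"grip":0.03,"x":0,"y":0,"z":-0.1,"yaw":0},{"grip":0.03,"x":0,"y":0,"z":-0.1,"yaw":0}]' 30
python3 -c "from h import *;print(to(519,-250,145,-5))"
```

```text
time_s: 6.28
ee_pos: [474.6, 167.3, 34.3]
ee_rot: [-180.0, -0.1, -3.2]
force: [0.4, -0.3, 0.4]
gripper_width: 45.9
gripper_force: 0.0
time_s: 6.7
ee_pos: [472.9, 166.5, 42.8]
ee_rot: [179.9, 0.1, -3.2]
force: [-0.7, 0.8, -1.5]
gripper_width: 35.7
gripper_force: 30.0
time_s: 7.12
ee_pos: [475.4, 167.4, 146.1]
ee_rot: [-179.9, -0.4, -3.2]
force: [-0.1, 0.1, -1.4]
gripper_width: 35.8
gripper_force: 30.0
[0.067  0.4142 0.0011 0.031 ]
```

```bash
python3 -m crank '[{"grip":0.03,"x":0.01,"y":0.02,"z":0,"yaw":0},{"grip":0.03,"x":0.015,"y":0.05,"z":0,"yaw":0},{"grip":0.03,"x":0.02,"y":0.08,"z":0,"yaw":0.03},{"grip":0.03,"x":0.025,"y":0.11,"z":0,"yaw":0.03},{"grip":0.03,"x":0.03,"y":0.14,"z":0,"yaw":0.03}]' 30
python3 -m crank '[{"grip":0.03,"x":0.01,"y":0.03,"z":0,"yaw":0},{"grip":0.03,"x":0.015,"y":0.06,"z":0,"yaw":0},{"grip":0.03,"x":0.02,"y":0.09,"z":0,"yaw":0},{"grip":0.03,"x":0.025,"y":0.12,"z":0,"yaw":0},{"grip":0.03,"x":0.03,"y":0.15,"z":0,"yaw":0}]' 30
python3 -m crank '[{"grip":0.03,"x":0.005,"y":0.03,"z":0,"yaw":0},{"grip":0.03,"x":0.01,"y":0.06,"z":0,"yaw":0},{"grip":0.03,"x":0.01,"y":0.09,"z":0,"yaw":0},{"grip":0.03,"x":0.01,"y":0.115,"z":0,"yaw":0},{"grip":0.03,"x":0.01,"y":0.12,"z":0,"yaw":0}]' 30
python3 - <<'E'
from h import *
print(to(519,-250,70,-5))
w=grab_frame("wrist");m=camera_model("wrist");save("w4.png",w,None,1)
mk=mask(w,*BLU)
for cc,a,_ in blobs(mk,200): print(cc.round(),a)
E
```

```text
time_s: 7.53
ee_pos: [494.3, 24.1, 141.1]
ee_rot: [180.0, 0.2, -4.9]
force: [0.2, 0.7, -1.7]
gripper_width: 35.8
gripper_force: 30.0
time_s: 7.95
ee_pos: [511.3, -127.8, 140.9]
ee_rot: [-180.0, 0.2, -4.9]
force: [0.4, 1.1, -0.9]
gripper_width: 36.0
gripper_force: 30.0
time_s: 8.37
ee_pos: [511.1, -250.3, 140.8]
ee_rot: [180.0, 0.2, -5.1]
force: [0.2, -0.6, -2.1]
gripper_width: 35.8
gripper_force: 30.0
[ 0.0079 -0.001   0.0708 -0.002 ]
[404. 194.] 12064
[319. 307.] 991
[491. 305.] 711
```

View pics/w4.png

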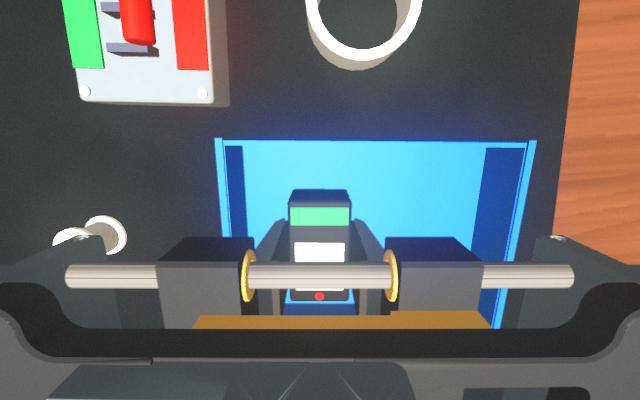

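Module 3 is held square over the tote, whose far rim corners are at (216,139) and (535,141). The isolator bar at (137,20) sits towards the red plate.

```bash
python3 - <<'E'
from h import *
m=camera_model("wrist");T=camera_model("top");a,b=plane(m,[(216,139),(535,141)],60);print(a,b)
print(tri([(m,(535,141)),(T,(494,176))]))
d=(b-a)[:2];print(np.linalg.norm(d),np.degrees(np.arctan2(-d[1],-d[0]))-90)
E
python3 -m crank '[{"grip":0.03,"x":0.004,"y":0,"z":0.025,"yaw":0},{"grip":0.03,"x":0.007,"y":0,"z":0.05,"yaw":0},{"grip":0.03,"x":0.007,"y":0,"z":0.075,"yaw":0},{"grip":0.03,"x":0.007,"y":0,"z":0.095,"yaw":0},{"grip":0.03,"x":0.007,"y":0,"z":0.1,"yaw":0}]' 30
python3 -m crank '[{"grip":0.03,"x":0,"y":0,"z":0.002,"yaw":0},{"grip":0.03,"x":0,"y":0,"z":0.004,"yaw":0},{"grip":0.03,"x":0,"y":0,"z":0.005,"yaw":0},{"grip":0.03,"x":0,"y":0,"z":0.005,"yaw":0},{"grip":0.03,"x":0,"y":0,"z":0.005,"yaw":0}]' 30
```

```text
[ 580.22697686 -173.57727857   60.        ] [ 556.2410428  -428.48106378   60.        ]
(array([ 557.88042597, -423.32131342,   68.9757726 ]), np.float64(1.2601874257622683))
256.0298122196059 -5.375589098998489
time_s: 8.83
ee_pos: [516.3, -244.8, 38.6]
ee_rot: [-179.8, 0.5, -4.9]
force: [-1.6, 0.0, -2.0]
gripper_width: 35.7
gripper_force: 30.0
time_s: 9.25
ee_pos: [520.0, -247.9, 39.2]
ee_rot: [180.0, -0.1, -4.9]
force: [0.4, 0.3, -1.3]
gripper_width: 36.1
gripper_force: 30.0
```

```bash
python3 -m crank '[{"grip":0.03,"x":0,"y":0,"z":0.002,"yaw":0},{"grip":0.03,"x":0,"y":0,"z":0.003,"yaw":0},{"grip":0.03,"x":0,"y":0,"z":0.004,"yaw":0},{"grip":0.03,"x":0,"y":0,"z":0.0045,"yaw":0},{"grip":0.03,"x":0,"y":0,"z":0.0045,"yaw":0}]' 30
python3 -m crank '[{"grip":0.055,"x":0,"y":0,"z":0,"yaw":0},{"grip":0.055,"x":0,"y":0,"z":0,"yaw":0},{"grip":0.055,"x":0,"y":0,"z":0,"yaw":0},{"grip":0.055,"x":0,"y":0,"z":-0.01,"yaw":0},{"grip":0.055,"x":0,"y":0,"z":-0.04,"yaw":0}]' 30
python3 -m crank '[{"grip":0.055,"x":0,"y":0,"z":-0.03,"yaw":0},{"grip":0.055,"x":0,"y":0,"z":-0.06,"yaw":0},{"grip":0.055,"x":-0.02,"y":-0.03,"z":-0.09,"yaw":0},{"grip":0.055,"x":-0.04,"y":-0.06,"z":-0.09,"yaw":0},{"grip":0.055,"x":-0.06,"y":-0.09,"z":-0.09,"yaw":0}]' 30
python3 - <<'E'
from h import *
T,S=camera_model("top"),camera_model("side")
i=grab_frame("top");j=grab_frame("side")
for n,im,m in(("top",i,T),("side",j,S)):
  for cc,a,_ in blobs(mask(im,*GRN),15):
    w=plane(m,cc,36)[0]
    if 350<w[0]<600 and -430<w[1]<380: print(n,cc.round(1),a,w.round())
print(to(393.8,185.6,110,-12.8))
E
```

```text
time_s: 9.67
ee_pos: [519.5, -247.8, 34.7]
ee_rot: [180.0, -0.0, -4.9]
force: [-1.2, 1.5, 5.8]
gripper_width: 35.8
gripper_force: 30.0
time_s: 10.08
ee_pos: [516.7, -246.3, 70.7]
ee_rot: [-179.8, 0.5, -4.9]
force: [0.1, -0.4, 0.2]
gripper_width: 55.3
gripper_force: 0.0
time_s: 10.5
ee_pos: [467.9, -152.4, 166.5]
ee_rot: [179.9, -0.3, -5.0]
force: [-0.8, 1.2, 0.2]
gripper_width: 55.2
gripper_force: 0.0
top [235.4 191. ] 41 [522. 322.  36.]
top [261.6 194.6] 42 [512. 245.  36.]
top [283.5 227. ] 44 [418. 179.  36.]
side [311.  144.9] 25 [ 543. -247.   36.]
side [335.3 251.3] 48 [417. 182.  36.]
side [295.1 268.7] 50 [511. 248.  36.]
side [285.3 294.5] 59 [522. 324.  36.]
[-0.098  -0.3278  0.0547  0.14  ]
```

```bash
python3 -m crank '[{"grip":0.055,"x":-0.01,"y":-0.036,"z":0,"yaw":0},{"grip":0.055,"x":-0.02,"y":-0.072,"z":0,"yaw":0.05},{"grip":0.055,"x":-0.03,"y":-0.108,"z":0,"yaw":0.1},{"grip":0.055,"x":-0.04,"y":-0.144,"z":0,"yaw":0.14},{"grip":0.055,"x":-0.05,"y":-0.18,"z":0,"yaw":0.14}]' 30
python3 -c "from h import *;print(to(393.8,185.6,90,-12.8))"
```

```text
time_s: 11.02
ee_pos: [433.2, 31.9, 164.3]
ee_rot: [-180.0, -0.1, -13.1]
force: [0.9, 1.2, 0.7]
gripper_width: 54.8
gripper_force: 0.0
[-0.0732 -0.1407  0.0743 -0.0051]
```

```bash
python3 -m crank '[{"grip":0.055,"x":-0.018,"y":-0.035,"z":0.01,"yaw":0},{"grip":0.055,"x":-0.036,"y":-0.07,"z":0.02,"yaw":0},{"grip":0.055,"x":-0.054,"y":-0.105,"z":0.04,"yaw":0},{"grip":0.055,"x":-0.073,"y":-0.14,"z":0.06,"yaw":0},{"grip":0.055,"x":-0.073,"y":-0.141,"z":0.074,"yaw":0}]' 30
python3 -m crank '[{"grip":0.055,"x":0,"y":0,"z":0,"yaw":0},{"grip":0.055,"x":0,"y":0,"z":0,"yaw":0},{"grip":0.055,"x":0,"y":0,"z":0,"yaw":0},{"grip":0.055,"x":0,"y":0,"z":0,"yaw":0},{"grip":0.055,"x":0,"y":0,"z":0,"yaw":0}]' 30
python3 - <<'E'
from h import *
w=grab_frame("wrist");m=camera_model("wrist")
for k,c in(("G",GRN),("R",RED)):
  for cc,a,_ in blobs(mask(w,*c),10): print(k,cc.round(1),a,plane(m,cc,36)[0].round(1))
print(to(393.8,185.6,27,-12.8))
E
```

```text
time_s: 11.43
ee_pos: [393.1, 188.8, 89.4]
ee_rot: [-179.9, -0.0, -12.7]
force: [-0.0, -0.6, 0.3]
gripper_width: 55.2
gripper_force: 0.0
time_s: 11.85
ee_pos: [394.7, 183.9, 90.7]
ee_rot: [-179.9, -0.1, -13.1]
force: [-0.1, -0.4, -0.6]
gripper_width: 55.2
gripper_force: 0.0
G [189.6  83.4] 768 [512.5 246.3  36. ]
G [80.5 95.1] 767 [522.9 322.7  36. ]
G [315.4 194.4] 611 [417.7 180.7  36. ]
R [41.   9.7] 500 [577.8 326.   36. ]
R [192.1 157.5] 44 [464.5 261.2  36. ]
R [ 95.9 167.5] 47 [473.8 332.8  36. ]
R [316.  256.4] 39 [368.7 191.7  36. ]
[-0.001  -0.0015  0.0635 -0.0047]
```

```bash
python3 -m crank '[{"grip":0.055,"x":-0.001,"y":-0.001,"z":0.025,"yaw":0},{"grip":0.055,"x":-0.001,"y":-0.001,"z":0.05,"yaw":0},{"grip":0.055,"x":-0.001,"y":-0.001,"z":0.063,"yaw":0},{"grip":0.055,"x":-0.001,"y":-0.001,"z":0.063,"yaw":0},{"grip":0.03,"x":-0.001,"y":-0.001,"z":0.063,"yaw":0}]' 30
python3 -m crank '[{"grip":0.03,"x":0,"y":0,"z":0,"yaw":0},{"grip":0.03,"x":0,"y":0,"z":0,"yaw":0},{"grip":0.03,"x":0,"y":0,"z":0,"yaw":0},{"grip":0.03,"x":0,"y":0,"z":0,"yaw":0},{"grip":0.03,"x":0,"y":0,"z":0,"yaw":0}]' 30
python3 -m crank '[{"grip":0.03,"x":0,"y":0,"z":-0.02,"yaw":0},{"grip":0.03,"x":0,"y":0,"z":-0.05,"yaw":0},{"grip":0.03,"x":0,"y":0,"z":-0.08,"yaw":0},{"grip":0.03,"x":0,"y":0,"z":-0.1,"yaw":0},{"grip":0.03,"x":0,"y":0,"z":-0.1,"yaw":0}]' 30
python3 -c "from h import *;print(to(434,-242,127,-5))"
```

```text
time_s: 12.32
ee_pos: [393.0, 185.3, 26.7]
ee_rot: [180.0, 0.0, -13.0]
force: [-0.3, -0.4, 0.0]
gripper_width: 50.8
gripper_force: 0.0
time_s: 12.73
ee_pos: [393.9, 186.1, 27.8]
ee_rot: [-179.9, -0.1, -13.0]
force: [-0.4, -0.1, 7.1]
gripper_width: 35.9
gripper_force: 30.0
time_s: 13.15
ee_pos: [395.3, 186.9, 130.7]
ee_rot: [-179.7, -0.4, -13.0]
force: [-0.1, 0.2, -0.8]
gripper_width: 35.8
gripper_force: 30.0
[ 0.1339  0.4093  0.0037 -0.1388]
```

```bash
python3 -m crank '[{"grip":0.03,"x":0.01,"y":0.02,"z":0,"yaw":0},{"grip":0.03,"x":0.02,"y":0.05,"z":0,"yaw":-0.05},{"grip":0.03,"x":0.03,"y":0.08,"z":0,"yaw":-0.1},{"grip":0.03,"x":0.04,"y":0.11,"z":0,"yaw":-0.139},{"grip":0.03,"x":0.05,"y":0.14,"z":0,"yaw":-0.139}]' 30
python3 -m crank '[{"grip":0.03,"x":0.003,"y":0.03,"z":0,"yaw":0},{"grip":0.03,"x":0.006,"y":0.06,"z":0,"yaw":0},{"grip":0.03,"x":0.009,"y":0.09,"z":0,"yaw":0},{"grip":0.03,"x":0.012,"y":0.12,"z":0,"yaw":0},{"grip":0.03,"x":0.015,"y":0.15,"z":0,"yaw":0}]' 30
python3 -c "from h import *;print(to(434,-242,127,-5))"
```

```text
time_s: 13.57
ee_pos: [409.2, 36.9, 125.8]
ee_rot: [180.0, 0.1, -4.9]
force: [1.4, 0.0, -1.4]
gripper_width: 36.0
gripper_force: 30.0
time_s: 13.98
ee_pos: [411.0, -113.8, 125.8]
ee_rot: [-180.0, 0.1, -5.0]
force: [0.4, -0.1, -1.5]
gripper_width: 36.3
gripper_force: 30.0
[ 3.410e-02  1.257e-01 -1.200e-03 -1.000e-04]
```

```bash
python3 -m crank '[{"grip":0.03,"x":0.01,"y":0.03,"z":0,"yaw":0},{"grip":0.03,"x":0.02,"y":0.06,"z":0,"yaw":0},{"grip":0.03,"x":0.03,"y":0.09,"z":0,"yaw":0},{"grip":0.03,"x":0.034,"y":0.115,"z":0,"yaw":0},{"grip":0.03,"x":0.034,"y":0.124,"z":0,"yaw":0}]' 30
python3 -m crank '[{"grip":0.03,"x":0,"y":0,"z":0,"yaw":0},{"grip":0.03,"x":0,"y":0,"z":0.03,"yaw":0},{"grip":0.03,"x":0,"y":0,"z":0.06,"yaw":0},{"grip":0.03,"x":0,"y":0,"z":0.085,"yaw":0},{"grip":0.03,"x":0,"y":0,"z":0.09,"yaw":0}]' 30
python3 -m crank '[{"grip":0.03,"x":0,"y":0,"z":0.003,"yaw":0},{"grip":0.03,"x":0,"y":0,"z":0.006,"yaw":0},{"grip":0.03,"x":0,"y":0,"z":0.008,"yaw":0},{"grip":0.03,"x":0,"y":0,"z":0.0095,"yaw":0},{"grip":0.03,"x":0,"y":0,"z":0.0095,"yaw":0}]' 30
```

```text
time_s: 14.4
ee_pos: [435.4, -242.1, 125.7]
ee_rot: [179.9, -0.0, -5.1]
force: [-1.1, 0.6, -0.7]
gripper_width: 36.0
gripper_force: 30.0
time_s: 14.82
ee_pos: [431.5, -235.7, 32.9]
ee_rot: [-179.7, 0.5, -4.9]
force: [-1.6, 0.0, -1.3]
gripper_width: 35.9
gripper_force: 30.0
time_s: 15.23
ee_pos: [435.6, -239.2, 27.9]
ee_rot: [180.0, -0.1, -5.0]
force: [0.7, -0.7, -2.0]
gripper_width: 35.8
gripper_force: 30.0
```

```bash
python3 -m crank '[{"grip":0.03,"x":0,"y":0,"z":0.001,"yaw":0},{"grip":0.055,"x":0,"y":0,"z":0.001,"yaw":0},{"grip":0.055,"x":0,"y":0,"z":0.001,"yaw":0},{"grip":0.055,"x":0,"y":0,"z":0.001,"yaw":0},{"grip":0.055,"x":0,"y":0,"z":-0.01,"yaw":0}]' 30
python3 -m crank '[{"grip":0.055,"x":0,"y":0,"z":-0.03,"yaw":0},{"grip":0.055,"x":0,"y":0,"z":-0.06,"yaw":0},{"grip":0.055,"x":0,"y":0,"z":-0.095,"yaw":0},{"grip":0.055,"x":0,"y":-0.03,"z":-0.11,"yaw":0},{"grip":0.055,"x":0,"y":-0.06,"z":-0.12,"yaw":0}]' 30
python3 -m crank '[{"grip":0.055,"x":0,"y":-0.04,"z":0,"yaw":0},{"grip":0.055,"x":0,"y":-0.08,"z":0,"yaw":0},{"grip":0.055,"x":0,"y":-0.12,"z":0,"yaw":0},{"grip":0.055,"x":0,"y":-0.16,"z":0,"yaw":0},{"grip":0.055,"x":0,"y":-0.2,"z":0,"yaw":0}]' 30
python3 - <<'E'
from h import *
T,S=camera_model("top"),camera_model("side")
i=grab_frame("top");j=grab_frame("side")
for n,im,m in(("top",i,T),("side",j,S)):
  for cc,a,_ in blobs(mask(im,*GRN),15):
    w=plane(m,cc,36)[0]
    if 350<w[0]<600 and -430<w[1]<380: print(n,cc.round(1),a,w.round())
print(to(488.7,253.2,90,-17.8))
E
```

```text
time_s: 15.65
ee_pos: [434.0, -238.5, 36.1]
ee_rot: [-179.9, 0.2, -5.0]
force: [-0.2, -0.6, -0.2]
gripper_width: 54.6
gripper_force: 0.0
time_s: 16.07
ee_pos: [441.7, -180.2, 159.9]
ee_rot: [179.9, -0.3, -5.2]
force: [-0.3, 0.2, -0.2]
gripper_width: 54.9
gripper_force: 0.0
time_s: 16.48
ee_pos: [457.5, 21.7, 157.4]
ee_rot: [180.0, -0.0, -5.0]
force: [0.4, 0.5, 0.1]
gripper_width: 55.0
gripper_force: 0.0
top [431.3 183.6] 44 [ 543. -250.   36.]
top [256.8 189. ] 45 [528. 259.  36.]
top [235.4 191. ] 41 [522. 322.  36.]
top [430.1 211.8] 49 [ 460. -242.   36.]
side [311.  144.9] 25 [ 543. -247.   36.]
side [288.  274.5] 52 [526. 268.  36.]
side [285.3 294.5] 61 [522. 324.  36.]
[ 0.0122 -0.2303  0.0673  0.2302]
```

Module 2 was knocked: its green strip moved to (528,259). I look again from above.

```bash
python3 -m crank '[{"grip":0.055,"x":-0.01,"y":-0.04,"z":-0.01,"yaw":0.05},{"grip":0.055,"x":-0.02,"y":-0.08,"z":-0.02,"yaw":0.1},{"grip":0.055,"x":-0.03,"y":-0.12,"z":-0.02,"yaw":0.1},{"grip":0.055,"x":-0.04,"y":-0.16,"z":-0.02,"yaw":0.1},{"grip":0.055,"x":-0.04,"y":-0.2,"z":-0.02,"yaw":0.1}]' 30
python3 -m crank '[{"grip":0.055,"x":0,"y":-0.02,"z":0,"yaw":0},{"grip":0.055,"x":0,"y":-0.025,"z":0,"yaw":0},{"grip":0.055,"x":0,"y":-0.025,"z":0,"yaw":0},{"grip":0.055,"x":0,"y":-0.025,"z":0,"yaw":0},{"grip":0.055,"x":0,"y":-0.025,"z":0,"yaw":0}]' 30
python3 - <<'E'
from h import *
w=grab_frame("wrist");m=camera_model("wrist");save("w5.png",w,(120,20,520,320),2)
for k,c in(("G",GRN),("R",RED)):
  for cc,a,_ in blobs(mask(w,*c),10): print(k,cc.round(1),a,plane(m,cc,36)[0].round(1))
print(state()["ee_pos"])
E
```

```text
time_s: 17.0
ee_pos: [433.7, 223.4, 177.5]
ee_rot: [180.0, 0.0, -10.8]
force: [-0.1, -0.6, -0.4]
gripper_width: 55.0
gripper_force: 0.0
time_s: 17.42
ee_pos: [439.8, 245.5, 177.0]
ee_rot: [179.9, 0.0, -10.8]
force: [-0.5, 0.0, 0.5]
gripper_width: 55.3
gripper_force: 0.0
G [3.3 5.3] 83 [670.7 493.7  36. ]
G [280.4 116.4] 383 [526.7 266.6  36. ]
G [226.2 131. ] 358 [523.4 322.6  36. ]
G [ 57.7 182.4] 237 [506.7 510.6  36. ]
G [ 13.2 257.7] 247 [435.3 597.2  36. ]
R [173.5  23.8] 790 [624.9 344.8  36. ]
R [214.2  38.1] 1185 [606.3 311.4  36. ]
R [265.4 164.8] 21 [483.3 292.2  36. ]
R [229.8 181. ] 21 [473.9 332.4  36. ]
[439.8732541  245.54381281 177.06433302]
```

View pics/w5.png

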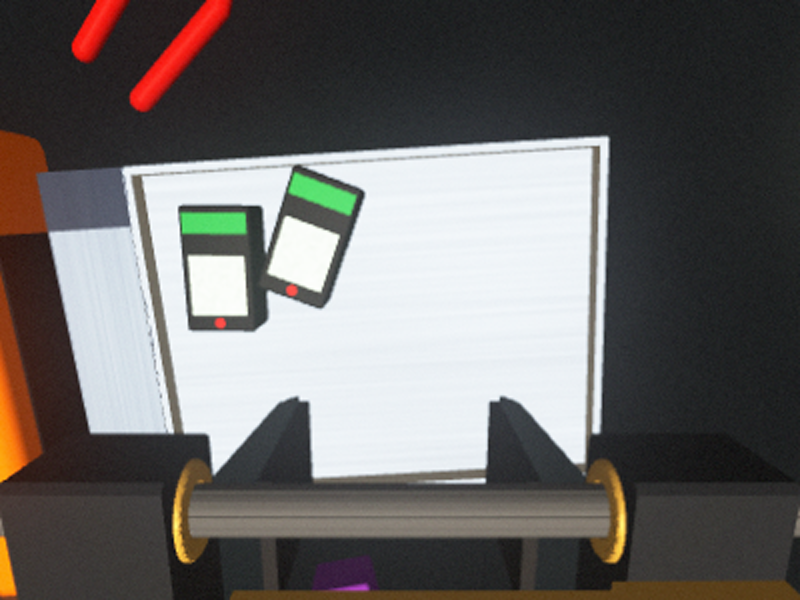

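Module 2 (crop (315,235)) now leans against module 1 (crop (220,268)) at about -30°. Module 1's ends are free, so I grip it lengthwise.

```bash
python3 -m crank '[{"grip":0.076,"x":0,"y":0,"z":0,"yaw":-0.12},{"grip":0.076,"x":0,"y":0,"z":0,"yaw":-0.24},{"grip":0.076,"x":0,"y":0,"z":0,"yaw":-0.36},{"grip":0.076,"x":0,"y":0,"z":0,"yaw":-0.48},{"grip":0.076,"x":0,"y":0,"z":0,"yaw":-0.6}]' 30
python3 -m crank '[{"grip":0.076,"x":0,"y":0,"z":0,"yaw":-0.12},{"grip":0.076,"x":0,"y":0,"z":0,"yaw":-0.24},{"grip":0.076,"x":0,"y":0,"z":0,"yaw":-0.36},{"grip":0.076,"x":0,"y":0,"z":0,"yaw":-0.48},{"grip":0.076,"x":0,"y":0,"z":0,"yaw":-0.6}]' 30
python3 -m crank '[{"grip":0.076,"x":0,"y":0,"z":0,"yaw":-0.12},{"grip":0.076,"x":0,"y":0,"z":0,"yaw":-0.24},{"grip":0.076,"x":0,"y":0,"z":0,"yaw":-0.36},{"grip":0.076,"x":0,"y":0,"z":0,"yaw":-0.364},{"grip":0.076,"x":0,"y":0,"z":0,"yaw":-0.364}]' 30
python3 -c "from h import *;print(to(501.2,327,75,78.8))"
```

```text
time_s: 17.88
ee_pos: [440.0, 245.8, 177.3]
ee_rot: [180.0, 0.0, 23.9]
force: [-0.6, -0.5, -0.0]
gripper_width: 75.8
gripper_force: 0.0
time_s: 18.3
ee_pos: [440.0, 245.8, 177.3]
ee_rot: [180.0, 0.0, 58.3]
force: [0.2, 0.0, 0.3]
gripper_width: 76.0
gripper_force: 0.0
time_s: 18.72
ee_pos: [440.0, 246.2, 177.3]
ee_rot: [180.0, 0.0, 78.6]
force: [-0.1, 0.3, 0.7]
gripper_width: 76.4
gripper_force: 0.0
[ 0.0913  0.044   0.1023 -0.0029]
```

```bash
python3 -m crank '[{"grip":0.076,"x":0.03,"y":0.015,"z":0.02,"yaw":0},{"grip":0.076,"x":0.06,"y":0.03,"z":0.04,"yaw":0},{"grip":0.076,"x":0.091,"y":0.044,"z":0.06,"yaw":0},{"grip":0.076,"x":0.091,"y":0.044,"z":0.09,"yaw":0},{"grip":0.076,"x":0.091,"y":0.044,"z":0.102,"yaw":0}]' 30
python3 -m crank '[{"grip":0.076,"x":0,"y":0,"z":0,"yaw":0},{"grip":0.076,"x":0,"y":0,"z":0,"yaw":0},{"grip":0.076,"x":0,"y":0,"z":0,"yaw":0},{"grip":0.076,"x":0,"y":0,"z":0,"yaw":0},{"grip":0.076,"x":0,"y":0,"z":0,"yaw":0}]' 30
python3 - <<'E'
from h import *
w=grab_frame("wrist");m=camera_model("wrist");save("w6.png",w)
for k,c in(("G",GRN),("R",RED)):
  for cc,a,_ in blobs(mask(w,*c),10): print(k,cc.round(1),a,plane(m,cc,36)[0].round(1))
print(to(501.2,327,34,78.8))
E
```

```text
time_s: 19.13
ee_pos: [500.1, 327.8, 71.3]
ee_rot: [-179.8, 0.2, 78.7]
force: [-0.4, -0.7, -0.4]
gripper_width: 75.7
gripper_force: 0.0
time_s: 19.55
ee_pos: [501.4, 328.2, 76.8]
ee_rot: [179.9, -0.1, 78.8]
force: [0.1, 0.4, -0.1]
gripper_width: 75.9
gripper_force: 0.0
G [349.3 231. ] 644 [523. 322.  36.]
G [364.4 301.4] 388 [524.8 262.8  36. ]
R [483.9 187.6] 4241 [620.3 335.4  36. ]
R [279.5 231.2] 42 [473.6 331.6  36. ]
[-0.0011  0.0002  0.0426  0.0008]
```

View pics/w6.png

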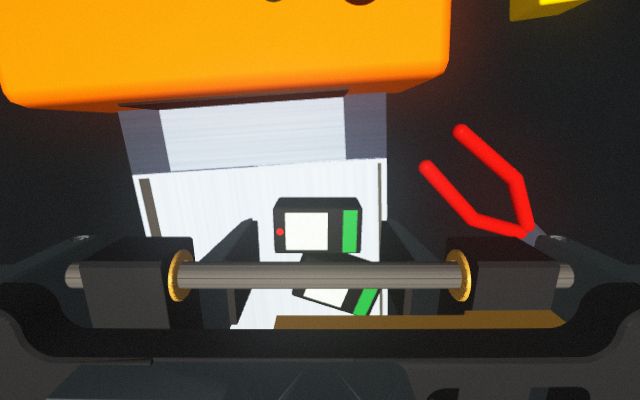

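Module 1 (317,230) is centred between the fingers with both ends free. I descend and grip it.

```bash
python3 -m crank '[{"grip":0.076,"x":-0.001,"y":0,"z":0.015,"yaw":0},{"grip":0.076,"x":-0.001,"y":0,"z":0.03,"yaw":0},{"grip":0.076,"x":-0.001,"y":0,"z":0.041,"yaw":0},{"grip":0.076,"x":-0.001,"y":0,"z":0.042,"yaw":0},{"grip":0.055,"x":-0.001,"y":0,"z":0.042,"yaw":0}]' 30
python3 -m crank '[{"grip":0.055,"x":0,"y":0,"z":0,"yaw":0},{"grip":0.055,"x":0,"y":0,"z":0,"yaw":0},{"grip":0.055,"x":0,"y":0,"z":0,"yaw":0},{"grip":0.055,"x":0,"y":0,"z":0,"yaw":0},{"grip":0.055,"x":0,"y":0,"z":0,"yaw":0}]' 30
python3 -m crank '[{"grip":0.055,"x":0,"y":0,"z":-0.02,"yaw":0},{"grip":0.055,"x":0,"y":0,"z":-0.05,"yaw":0},{"grip":0.055,"x":0,"y":0,"z":-0.08,"yaw":0},{"grip":0.055,"x":0,"y":0,"z":-0.1,"yaw":0},{"grip":0.055,"x":0,"y":0,"z":-0.1,"yaw":0}]' 30
python3 -c "from h import *;print(to(504,-348.6,135,84.6))"
```

```text
time_s: 20.02
ee_pos: [500.3, 326.9, 32.8]
ee_rot: [-180.0, 0.0, 78.9]
force: [0.2, 0.6, -0.6]
gripper_width: 71.7
gripper_force: 0.0
time_s: 20.43
ee_pos: [500.9, 327.3, 33.8]
ee_rot: [179.9, -0.1, 78.9]
force: [-1.2, 0.1, 2.8]
gripper_width: 63.7
gripper_force: 30.0
time_s: 20.85
ee_pos: [502.9, 328.6, 138.1]
ee_rot: [179.6, -0.4, 78.9]
force: [0.4, -0.4, -0.9]
gripper_width: 63.6
gripper_force: 30.0
[-0.6643  0.1316  0.0031 -0.0997]
```

```bash
python3 -m crank '[{"grip":0.055,"x":-0.02,"y":0.004,"z":0,"yaw":-0.05},{"grip":0.055,"x":-0.05,"y":0.01,"z":0,"yaw":-0.1},{"grip":0.055,"x":-0.085,"y":0.017,"z":0,"yaw":-0.1},{"grip":0.055,"x":-0.12,"y":0.024,"z":0,"yaw":-0.1},{"grip":0.055,"x":-0.155,"y":0.031,"z":0,"yaw":-0.1}]' 30
python3 -m crank '[{"grip":0.055,"x":-0.035,"y":0.004,"z":0,"yaw":0},{"grip":0.055,"x":-0.07,"y":0.008,"z":0,"yaw":0},{"grip":0.055,"x":-0.105,"y":0.012,"z":0,"yaw":0},{"grip":0.055,"x":-0.14,"y":0.016,"z":0,"yaw":0},{"grip":0.055,"x":-0.175,"y":0.018,"z":0,"yaw":0}]' 30
python3 -m crank '[{"grip":0.055,"x":-0.035,"y":0.004,"z":0,"yaw":0},{"grip":0.055,"x":-0.07,"y":0.008,"z":0,"yaw":0},{"grip":0.055,"x":-0.105,"y":0.012,"z":0,"yaw":0},{"grip":0.055,"x":-0.14,"y":0.016,"z":0,"yaw":0},{"grip":0.055,"x":-0.175,"y":0.018,"z":0,"yaw":0}]' 30
python3 -c "from h import *;print(to(504,-348.6,135,84.6))"
```

```text
time_s: 21.27
ee_pos: [499.9, 167.4, 131.8]
ee_rot: [-179.9, 0.1, 84.7]
force: [-0.2, -0.0, -1.4]
gripper_width: 64.0
gripper_force: 30.0
time_s: 21.68
ee_pos: [501.8, -8.6, 132.1]
ee_rot: [-179.9, 0.0, 84.6]
force: [0.1, -0.0, -1.1]
gripper_width: 63.4
gripper_force: 30.0
time_s: 22.1
ee_pos: [503.3, -184.4, 132.0]
ee_rot: [-179.9, -0.0, 84.6]
force: [0.8, -0.1, -1.2]
gripper_width: 64.1
gripper_force: 30.0
[-1.634e-01  1.610e-02 -3.000e-03  1.000e-04]
```

```bash
python3 -m crank '[{"grip":0.055,"x":-0.035,"y":0.004,"z":0,"yaw":0},{"grip":0.055,"x":-0.07,"y":0.008,"z":0,"yaw":0},{"grip":0.055,"x":-0.105,"y":0.012,"z":0,"yaw":0},{"grip":0.055,"x":-0.14,"y":0.016,"z":0,"yaw":0},{"grip":0.055,"x":-0.161,"y":0.016,"z":0,"yaw":0}]' 30
python3 -m crank '[{"grip":0.055,"x":0,"y":0,"z":0,"yaw":0},{"grip":0.055,"x":0,"y":0,"z":0,"yaw":0},{"grip":0.055,"x":0,"y":0,"z":0,"yaw":0},{"grip":0.055,"x":0,"y":0,"z":0.02,"yaw":0},{"grip":0.055,"x":0,"y":0,"z":0.05,"yaw":0}]' 30
python3 -m crank '[{"grip":0.055,"x":0,"y":0,"z":0.025,"yaw":0},{"grip":0.055,"x":0,"y":0,"z":0.04,"yaw":0},{"grip":0.055,"x":0,"y":0,"z":0.045,"yaw":0},{"grip":0.055,"x":0,"y":0,"z":0.048,"yaw":0},{"grip":0.055,"x":0,"y":0,"z":0.05,"yaw":0}]' 30
```

```text
time_s: 22.52
ee_pos: [504.4, -348.0, 131.6]
ee_rot: [-180.0, 0.0, 84.5]
force: [1.0, 0.5, -1.1]
gripper_width: 64.3
gripper_force: 30.0
time_s: 22.93
ee_pos: [506.9, -344.5, 85.5]
ee_rot: [179.6, 0.2, 84.7]
force: [0.1, 0.7, -1.8]
gripper_width: 63.8
gripper_force: 30.0
time_s: 23.35
ee_pos: [505.1, -343.8, 33.8]
ee_rot: [-180.0, -0.0, 84.7]
force: [-2.5, 3.7, 10.2]
gripper_width: 63.6
gripper_force: 30.0
```

```bash
python3 -m crank '[{"grip":0.071,"x":0,"y":0,"z":0,"yaw":0},{"grip":0.071,"x":0,"y":0,"z":0,"yaw":0},{"grip":0.071,"x":0,"y":0,"z":0,"yaw":0},{"grip":0.071,"x":0,"y":0,"z":-0.01,"yaw":0},{"grip":0.071,"x":0,"y":0,"z":-0.03,"yaw":0}]' 30
python3 -m crank '[{"grip":0.071,"x":0,"y":0,"z":-0.03,"yaw":0.12},{"grip":0.071,"x":0,"y":0,"z":-0.06,"yaw":0.24},{"grip":0.06,"x":0,"y":0,"z":-0.09,"yaw":0.36},{"grip":0.06,"x":0.03,"y":0,"z":-0.11,"yaw":0.48},{"grip":0.06,"x":0.065,"y":0,"z":-0.13,"yaw":0.6}]' 30
python3 -c "from h import *;print(to(504,-180,170,-20))"
```

```text
time_s: 23.77
ee_pos: [503.6, -343.9, 62.3]
ee_rot: [-179.8, -0.1, 84.6]
force: [-0.1, -0.3, -0.2]
gripper_width: 71.0
gripper_force: 0.0
time_s: 24.18
ee_pos: [511.3, -281.3, 196.1]
ee_rot: [179.8, -0.0, 49.7]
force: [0.3, 0.7, -0.8]
gripper_width: 59.8
gripper_force: 0.0
[ 0.0725 -0.0711  0.0261  1.2164]
```

```bash
python3 -m crank '[{"grip":0.055,"x":0.028,"y":-0.029,"z":0,"yaw":0.12},{"grip":0.055,"x":0.056,"y":-0.058,"z":0,"yaw":0.24},{"grip":0.055,"x":0.084,"y":-0.087,"z":0,"yaw":0.36},{"grip":0.055,"x":0.112,"y":-0.116,"z":0,"yaw":0.48},{"grip":0.055,"x":0.14,"y":-0.145,"z":0,"yaw":0.6}]' 30
python3 -c "from h import *;print(to(450,250,160,-30.5))"
```

```text
time_s: 24.6
ee_pos: [489.3, -83.2, 194.5]
ee_rot: [179.9, -0.1, 16.4]
force: [0.9, 0.8, 0.2]
gripper_width: 55.0
gripper_force: 0.0
[ 0.0563 -0.3308  0.0345  0.8184]
```

```bash
python3 -m crank '[{"grip":0.055,"x":0.006,"y":-0.036,"z":0,"yaw":0.12},{"grip":0.055,"x":0.012,"y":-0.073,"z":0,"yaw":0.24},{"grip":0.055,"x":0.018,"y":-0.11,"z":0,"yaw":0.36},{"grip":0.055,"x":0.024,"y":-0.146,"z":0,"yaw":0.48},{"grip":0.055,"x":0.03,"y":-0.183,"z":0,"yaw":0.6}]' 30
python3 -c "from h import *;print(to(450,250,160,-30.5))"
```

```text
time_s: 25.02
ee_pos: [466.7, 93.2, 194.5]
ee_rot: [-180.0, -0.1, -15.2]
force: [1.4, -0.4, -0.0]
gripper_width: 54.9
gripper_force: 0.0
[-0.0573 -0.1469  0.0345  0.267 ]
```

```bash
python3 -m crank '[{"grip":0.055,"x":-0.014,"y":-0.036,"z":0.01,"yaw":0.12},{"grip":0.055,"x":-0.028,"y":-0.073,"z":0.02,"yaw":0.24},{"grip":0.055,"x":-0.042,"y":-0.11,"z":0.03,"yaw":0.24},{"grip":0.055,"x":-0.057,"y":-0.147,"z":0.034,"yaw":0.24},{"grip":0.055,"x":-0.057,"y":-0.147,"z":0.034,"yaw":0.24}]' 30
python3 -m crank '[{"grip":0.055,"x":0,"y":0,"z":0,"yaw":0},{"grip":0.055,"x":0,"y":0,"z":0,"yaw":0},{"grip":0.055,"x":0,"y":0,"z":0,"yaw":0},{"grip":0.055,"x":0,"y":0,"z":0,"yaw":0},{"grip":0.055,"x":0,"y":0,"z":0,"yaw":0}]' 30
python3 - <<'E'
from h import *
w=grab_frame("wrist");m=camera_model("wrist")
G=R=None
for k,c in(("G",GRN),("R",RED)):
  for cc,a,_ in blobs(mask(w,*c),10):
    p=plane(m,cc,36)[0];print(k,cc.round(1),a,p.round(1))
    if 430<p[0]<560 and 110<p[1]<370:
      if k=="G":G=p
      else:R=p
d=G-R;y=np.degrees(np.arctan2(d[1],d[0]));c=(G+R)/2+2.6*d/np.linalg.norm(d);print(c,y,to(c[0],c[1],27,y))
for n in("top","side"):
  im=grab_frame(n);m=camera_model(n)
  for cc,a,_ in blobs(mask(im,*GRN),15):
    p=plane(m,cc,36)[0]
    if 350<p[0]<600 and -430<p[1]<380: print(n,cc.round(1),a,p.round())
E
```

```text
time_s: 25.43
ee_pos: [448.8, 253.7, 159.3]
ee_rot: [-179.8, 0.1, -28.4]
force: [-0.2, 0.4, 0.8]
gripper_width: 54.8
gripper_force: 0.0
time_s: 25.85
ee_pos: [450.1, 247.0, 159.6]
ee_rot: [-180.0, -0.0, -28.8]
force: [0.0, -0.2, 0.4]
gripper_width: 54.8
gripper_force: 0.0
G [261.8 142.5] 417 [526.3 266.5  36. ]
R [159.8  67.5] 3190 [626.3 311.9  36. ]
R [ 9.9 89.5] 17 [679.  444.3  36. ]
R [264.1 194.1] 22 [482.6 290.7  36. ]
[506.717736   277.35053583  36.        ] -28.962028274991976 [ 0.0352 -0.0537  0.1325  0.0038]
top [431.3 183.6] 44 [ 543. -250.   36.]
top [463.9 188.7] 40 [ 528. -346.   36.]
top [430.1 211.8] 49 [ 460. -242.   36.]
side [288.  274.6] 54 [526. 268.  36.]
```

```bash
python3 -m crank '[{"grip":0.052,"x":0.015,"y":-0.027,"z":0.02,"yaw":0},{"grip":0.052,"x":0.029,"y":-0.054,"z":0.05,"yaw":0},{"grip":0.052,"x":0.029,"y":-0.054,"z":0.08,"yaw":0},{"grip":0.052,"x":0.029,"y":-0.054,"z":0.08,"yaw":0},{"grip":0.052,"x":0.029,"y":-0.054,"z":0.08,"yaw":0}]' 30
python3 -m crank '[{"grip":0.052,"x":0,"y":0,"z":0.02,"yaw":0},{"grip":0.052,"x":0,"y":0,"z":0.04,"yaw":0},{"grip":0.052,"x":0,"y":0,"z":0.047,"yaw":0},{"grip":0.052,"x":0,"y":0,"z":0.047,"yaw":0},{"grip":0.03,"x":0,"y":0,"z":0.047,"yaw":0}]' 30
python3 -m crank '[{"grip":0.03,"x":0,"y":0,"z":0,"yaw":0},{"grip":0.03,"x":0,"y":0,"z":0,"yaw":0},{"grip":0.03,"x":0,"y":0,"z":0,"yaw":0},{"grip":0.03,"x":0,"y":0,"z":0,"yaw":0},{"grip":0.03,"x":0,"y":0,"z":0,"yaw":0}]' 30
python3 -m crank '[{"grip":0.03,"x":0,"y":0,"z":-0.02,"yaw":0},{"grip":0.03,"x":0,"y":0,"z":-0.05,"yaw":0},{"grip":0.03,"x":0,"y":0,"z":-0.08,"yaw":0},{"grip":0.03,"x":0,"y":0,"z":-0.1,"yaw":0},{"grip":0.03,"x":0,"y":0,"z":-0.1,"yaw":0}]' 30
python3 -c "from h import *;print(to(425,-342,135,-5))"
```

```text
time_s: 26.42
ee_pos: [500.3, 280.0, 77.7]
ee_rot: [179.8, 0.2, -28.6]
force: [-0.6, 0.1, 0.4]
gripper_width: 52.0
gripper_force: 0.0
time_s: 26.83
ee_pos: [502.0, 281.3, 33.7]
ee_rot: [-179.8, 0.0, -28.6]
force: [-0.3, -0.0, 0.4]
gripper_width: 47.8
gripper_force: 0.0
time_s: 27.25
ee_pos: [502.2, 281.4, 33.8]
ee_rot: [-179.8, 0.0, -28.5]
force: [-1.4, -1.2, 6.4]
gripper_width: 35.8
gripper_force: 30.0
time_s: 27.67
ee_pos: [504.1, 282.4, 137.1]
ee_rot: [-179.5, -0.2, -28.5]
force: [1.4, 1.1, -1.0]
gripper_width: 35.7
gripper_force: 30.0
[ 0.2289  0.5863  0.0021 -0.411 ]
```

```bash
python3 -m crank '[{"grip":0.03,"x":0.008,"y":0.019,"z":0,"yaw":-0.1},{"grip":0.03,"x":0.02,"y":0.048,"z":0,"yaw":-0.2},{"grip":0.03,"x":0.032,"y":0.078,"z":0,"yaw":-0.3},{"grip":0.03,"x":0.045,"y":0.108,"z":0,"yaw":-0.41},{"grip":0.03,"x":0.058,"y":0.139,"z":0,"yaw":-0.41}]' 30
python3 -c "from h import *;print(to(420,-342,135,-5))"
```

```text
time_s: 28.08
ee_pos: [484.9, 129.8, 130.8]
ee_rot: [-179.9, 0.2, -4.8]
force: [0.8, -0.3, -1.6]
gripper_width: 36.0
gripper_force: 30.0
[-0.0253  0.4756 -0.0042  0.0036]
```

```bash
python3 -m crank '[{"grip":0.03,"x":-0.003,"y":0.035,"z":0,"yaw":0},{"grip":0.03,"x":-0.006,"y":0.07,"z":0,"yaw":0},{"grip":0.03,"x":-0.009,"y":0.105,"z":0,"yaw":0},{"grip":0.03,"x":-0.012,"y":0.14,"z":0,"yaw":0},{"grip":0.03,"x":-0.015,"y":0.175,"z":0,"yaw":0}]' 30
python3 -c "from h import *;print(to(420,-342,135,-5))"
```

```text
time_s: 28.5
ee_pos: [454.2, -43.3, 130.7]
ee_rot: [-179.9, 0.2, -5.0]
force: [0.9, -1.2, -1.8]
gripper_width: 35.9
gripper_force: 30.0
[-0.0079  0.3006 -0.0043 -0.0007]
```

```bash
python3 -m crank '[{"grip":0.03,"x":-0.001,"y":0.035,"z":0,"yaw":0},{"grip":0.03,"x":-0.002,"y":0.07,"z":0,"yaw":0},{"grip":0.03,"x":-0.003,"y":0.105,"z":0,"yaw":0},{"grip":0.03,"x":-0.004,"y":0.14,"z":0,"yaw":0},{"grip":0.03,"x":-0.005,"y":0.175,"z":0,"yaw":0}]' 30
python3 -m crank '[{"grip":0.03,"x":-0.001,"y":0.03,"z":0,"yaw":0},{"grip":0.03,"x":-0.003,"y":0.06,"z":0,"yaw":0},{"grip":0.03,"x":-0.003,"y":0.09,"z":0,"yaw":0},{"grip":0.03,"x":-0.003,"y":0.115,"z":0,"yaw":0},{"grip":0.03,"x":-0.003,"y":0.122,"z":0,"yaw":0}]' 30
python3 -m crank '[{"grip":0.03,"x":0,"y":0,"z":0,"yaw":0},{"grip":0.03,"x":0,"y":0,"z":0,"yaw":0},{"grip":0.03,"x":0,"y":0,"z":0,"yaw":0},{"grip":0.03,"x":0,"y":0,"z":0.02,"yaw":0},{"grip":0.03,"x":0,"y":0,"z":0.04,"yaw":0}]' 30
python3 -c "from h import *;print(to(420,-342,33.8,-5));w=grab_frame('wrist');save('w7.png',w)"
```

```text
time_s: 28.92
ee_pos: [434.0, -217.1, 130.4]
ee_rot: [-179.9, 0.1, -5.1]
force: [0.2, 0.4, -1.8]
gripper_width: 35.8
gripper_force: 30.0
time_s: 29.33
ee_pos: [420.9, -340.2, 130.1]
ee_rot: [-180.0, 0.1, -5.2]
force: [1.1, -0.0, -1.3]
gripper_width: 35.9
gripper_force: 30.0
time_s: 29.75
ee_pos: [422.5, -336.0, 91.9]
ee_rot: [-180.0, -0.1, -5.0]
force: [-0.0, 0.4, -2.1]
gripper_width: 35.9
gripper_force: 30.0
[-0.002   0.0061  0.0581  0.0007]
```

View pics/w7.png

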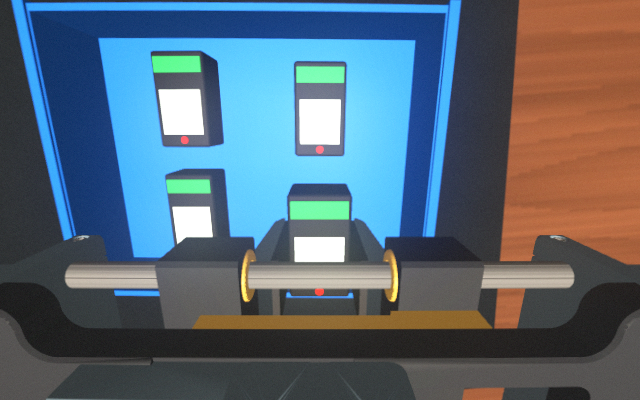

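Three modules lie flat at (185,100), (320,108) and (193,205). The last one is held clear behind the second, so I lower and release it.

```bash
python3 -m crank '[{"grip":0.03,"x":-0.002,"y":0.004,"z":0.025,"yaw":0},{"grip":0.03,"x":-0.002,"y":0.004,"z":0.045,"yaw":0},{"grip":0.03,"x":-0.002,"y":0.004,"z":0.054,"yaw":0},{"grip":0.03,"x":-0.002,"y":0.004,"z":0.058,"yaw":0},{"grip":0.03,"x":-0.002,"y":0.004,"z":0.06,"yaw":0}]' 30
python3 -m crank '[{"grip":0.055,"x":0,"y":0,"z":0,"yaw":0},{"grip":0.055,"x":0,"y":0,"z":0,"yaw":0},{"grip":0.055,"x":0,"y":0,"z":0,"yaw":0},{"grip":0.055,"x":0,"y":0,"z":-0.01,"yaw":0},{"grip":0.055,"x":0,"y":0,"z":-0.03,"yaw":0}]' 30
python3 -m crank '[{"grip":0.055,"x":0,"y":0,"z":-0.03,"yaw":0},{"grip":0.055,"x":0,"y":0,"z":-0.06,"yaw":0},{"grip":0,"x":0,"y":-0.03,"z":-0.09,"yaw":0},{"grip":0,"x":0,"y":-0.06,"z":-0.11,"yaw":0},{"grip":0,"x":0,"y":-0.1,"z":-0.12,"yaw":0}]' 30
python3 -m crank '[{"grip":0,"x":0.005,"y":-0.04,"z":0,"yaw":0},{"grip":0,"x":0.01,"y":-0.08,"z":0,"yaw":0},{"grip":0,"x":0.015,"y":-0.12,"z":0,"yaw":0},{"grip":0,"x":0.02,"y":-0.16,"z":0,"yaw":0},{"grip":0,"x":0.025,"y":-0.2,"z":0,"yaw":0}]' 30
python3 - <<'E'
from h import *
for n in("top","side"):
  im=grab_frame(n);m=camera_model(n)
  for k,c,z in(("G",GRN,36),("Y",YEL,92),("R",RED,36)):
   for cc,a,_ in blobs(mask(im,*c),3):
    p=plane(m,cc,z)[0]
    if 330<p[0]<700 and -430<p[1]<380: print(n,k,cc.round(1),a,p.round())
  if n=="top":save("t8.png",im,(195,100,515,260),2.5)
print(to(585,195,180,-5))
E
```

```text
time_s: 30.22
ee_pos: [418.0, -338.5, 33.7]
ee_rot: [-179.7, 0.3, -5.0]
force: [-7.9, 8.1, 32.2]
gripper_width: 35.7
gripper_force: 30.0
time_s: 30.63
ee_pos: [418.0, -339.5, 60.3]
ee_rot: [-179.8, 0.3, -5.0]
force: [0.2, -1.3, 0.6]
gripper_width: 54.7
gripper_force: 0.0
time_s: 31.05
ee_pos: [429.7, -242.3, 185.4]
ee_rot: [179.9, -0.3, -5.2]
force: [0.9, 0.1, -0.3]
gripper_width: 37.7
gripper_force: 0.0
time_s: 31.47
ee_pos: [470.6, -42.3, 182.8]
ee_rot: [-179.9, -0.0, -5.1]
force: [1.3, 0.5, -0.4]
gripper_width: 4.6
gripper_force: 0.0
top G [374.8 137.5] 82 [684. -88.  36.]
top G [435.4 183.8] 13 [ 542. -262.   36.]
top G [463.9 188.7] 40 [ 528. -346.   36.]
top G [464.3 216.8] 49 [ 445. -342.   36.]
top Y [292.9 146.4] 30 [639. 151.  92.]
top R [405.6 137.9] 127 [ 682. -180.   36.]
top R [238.4 156.5] 306 [627. 317.  36.]
top R [464.  205.5] 6 [ 478. -343.   36.]
top R [463.8 234.4] 5 [ 394. -337.   36.]
side G [342.7 130.6] 21 [ 445. -339.   36.]
side G [335.8 148.2] 22 [ 459. -240.   36.]
side G [263.1 171.1] 91 [ 672. -100.   36.]
side Y [336.5 127. ] 4 [ 462. -280.   92.]
side Y [335.2 134.6] 11 [ 462. -239.   92.]
side Y [251.3 223.2] 60 [637. 162.  92.]
side R [269.3 137.8] 73 [ 689. -269.   36.]
side R [265.  153.2] 8 [ 685. -186.   36.]
side R [274.3 154.4] 50 [ 654. -184.   36.]
side R [240.9 297. ] 405 [625. 343.  36.]
[ 0.0941 -0.2429  0.0026  0.0059]
```

View pics/t8.png

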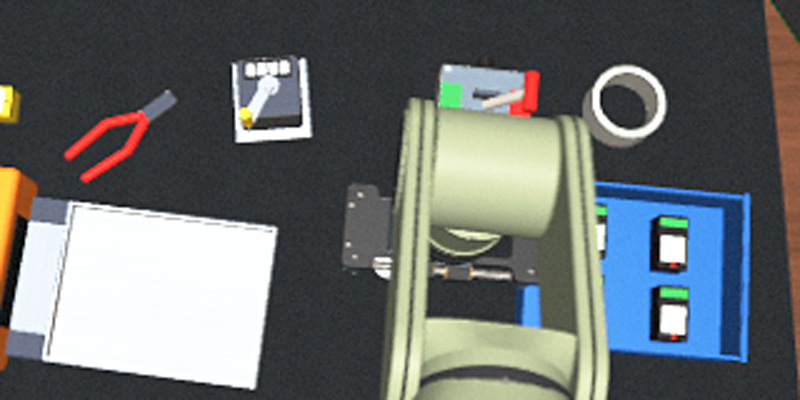

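The tray is empty, all modules are in the tote, and the isolator bar is on the red side. The tally post is at home, about (642,150). Next I go to its left side and push right.

```bash
python3 -m crank '[{"grip":0,"x":0.018,"y":-0.032,"z":0,"yaw":0},{"grip":0,"x":0.036,"y":-0.064,"z":0,"yaw":0},{"grip":0,"x":0.054,"y":-0.096,"z":0,"yaw":0},{"grip":0,"x":0.072,"y":-0.128,"z":0,"yaw":-0.05},{"grip":0,"x":0.09,"y":-0.16,"z":0,"yaw":-0.1}]' 30
python3 -c "from h import *;print(to(638,200,180,0))"
```

```text
time_s: 31.98
ee_pos: [575.2, 107.9, 182.6]
ee_rot: [-179.9, 0.0, 0.8]
force: [0.8, -0.3, 0.3]
gripper_width: 0.3
gripper_force: 0.0
[ 0.0641 -0.0912  0.0026  0.0137]
```

```bash
python3 -m crank '[{"grip":0,"x":0.02,"y":-0.03,"z":0,"yaw":0},{"grip":0,"x":0.04,"y":-0.06,"z":0,"yaw":0},{"grip":0,"x":0.06,"y":-0.09,"z":0,"yaw":0},{"grip":0,"x":0.064,"y":-0.092,"z":0,"yaw":0},{"grip":0,"x":0.064,"y":-0.092,"z":0,"yaw":0}]' 30
python3 -m crank '[{"grip":0,"x":0,"y":0,"z":0.03,"yaw":0},{"grip":0,"x":0,"y":0,"z":0.06,"yaw":0},{"grip":0,"x":0,"y":0,"z":0.085,"yaw":0},{"grip":0,"x":0,"y":0,"z":0.095,"yaw":0},{"grip":0,"x":0,"y":0,"z":0.095,"yaw":0}]' 30
python3 - <<'E'
from h import *
w=grab_frame("wrist");m=camera_model("wrist");T=camera_model("top")
for cc,a,_ in blobs(mask(w,*YEL),20): print("Y",cc.round(1),a,plane(m,cc,85)[0].round(1))
for cc,a,_ in blobs(mask(w,*RED),20): print("R",cc.round(1),a,plane(m,cc,118)[0].round(1))
print(to(638,118,87,0))
E
```

```text
time_s: 32.4
ee_pos: [638.2, 200.7, 181.6]
ee_rot: [-179.9, 0.0, 0.8]
force: [-0.7, -1.2, -0.8]
gripper_width: 0.7
gripper_force: 0.0
time_s: 32.82
ee_pos: [635.0, 197.9, 84.6]
ee_rot: [180.0, 0.4, 0.6]
force: [-0.5, -0.2, -0.0]
gripper_width: 0.4
gripper_force: 0.0
Y [ 11.2 157.7] 1128 [690.9 367.3  85. ]
Y [399.3 237.1] 517 [647.1 151.2  85. ]
Y [308.2 262.7] 112 [630.1 204.2  85. ]
Y [330.  263.2] 108 [630.  191.2  85. ]
Y [308.1 295. ] 43 [608.3 204.3  85. ]
Y [329.5 295.6] 37 [608.  191.1  85. ]
Y [286.8 320.9] 4150 [589.5 217.7  85. ]
R [168.9 208.9] 3648 [672.5 265.8 118. ]
[ 0.0007  0.0806 -0.0003  0.0105]
```

```bash
python3 -m crank '[{"grip":0,"x":0.003,"y":0.012,"z":0,"yaw":0},{"grip":0,"x":0.003,"y":0.024,"z":0,"yaw":0},{"grip":0,"x":0.003,"y":0.036,"z":0,"yaw":0},{"grip":0,"x":0.003,"y":0.046,"z":0,"yaw":0},{"grip":0,"x":0.003,"y":0.056,"z":0,"yaw":0}]' 30
python3 -m crank '[{"grip":0,"x":0,"y":0.006,"z":0,"yaw":0},{"grip":0,"x":0,"y":0.012,"z":0,"yaw":0},{"grip":0,"x":0,"y":0.017,"z":0,"yaw":0},{"grip":0,"x":0,"y":0.021,"z":0,"yaw":0},{"grip":0,"x":0,"y":0.021,"z":0,"yaw":0}]' 30
```

```text
time_s: 33.28
ee_pos: [640.5, 143.3, 87.7]
ee_rot: [-179.8, 0.0, 0.6]
force: [-1.9, 4.8, 1.5]
gripper_width: 0.3
gripper_force: 1.9
time_s: 33.7
ee_pos: [643.0, 123.0, 87.5]
ee_rot: [-179.8, -0.2, 0.7]
force: [2.2, 5.5, 2.3]
gripper_width: 0.5
gripper_force: 2.5
```

```bash
python3 -m crank '[{"grip":0,"x":0,"y":0.002,"z":0,"yaw":0},{"grip":0,"x":0,"y":0.004,"z":0,"yaw":0},{"grip":0,"x":0,"y":0.006,"z":0,"yaw":0},{"grip":0,"x":0,"y":0.007,"z":0,"yaw":0},{"grip":0,"x":0,"y":0.007,"z":0,"yaw":0}]' 30
python3 -m crank '[{"grip":0,"x":0,"y":0.002,"z":0,"yaw":0},{"grip":0,"x":0,"y":0.004,"z":0,"yaw":0},{"grip":0,"x":0,"y":0.004,"z":0,"yaw":0},{"grip":0,"x":0,"y":0.004,"z":0,"yaw":0},{"grip":0,"x":0,"y":0.004,"z":0,"yaw":0}]' 30
```

```text
time_s: 34.12
ee_pos: [644.6, 117.6, 87.6]
ee_rot: [-179.7, -0.4, 0.7]
force: [5.4, 6.7, 0.3]
gripper_width: 0.5
gripper_force: 3.6
time_s: 34.53
ee_pos: [644.7, 115.2, 87.6]
ee_rot: [-179.6, -0.4, 0.7]
force: [5.1, 11.2, -1.4]
gripper_width: 0.5
gripper_force: 5.5
```

```bash
python3 -m crank '[{"grip":0,"x":0,"y":0.002,"z":0,"yaw":0},{"grip":0,"x":0,"y":0.004,"z":0,"yaw":0},{"grip":0,"x":0,"y":0.004,"z":0,"yaw":0},{"grip":0,"x":0,"y":0.004,"z":0,"yaw":0},{"grip":0,"x":0,"y":0.004,"z":0,"yaw":0}]' 30
python3 - <<'E'
from h import *
T,S=camera_model("top"),camera_model("side")
a=[c for c,n,_ in blobs(mask(grab_frame("top"),*YEL),8)];b=[c for c,n,_ in blobs(mask(grab_frame("side"),*YEL),8)]
for p in a:
  for q in b:
    x,e=tri([(T,p),(S,q)])
    if e<6 and 600<x[0]<700 and 50<x[1]<200: print(p,q,x.round(1),round(e,1))
for n,l in((T,a),(S,b)):
  for p in l: print(p.round(), plane(n,p,88)[0].round())
E
```

```text
time_s: 34.95
ee_pos: [644.9, 114.6, 87.6]
ee_rot: [-179.3, -0.5, 0.6]
force: [5.8, 21.0, -2.3]
gripper_width: 0.6
gripper_force: 10.1
[171.  98.] [794. 516.  88.]
[ 42. 160.] [608. 904.  88.]
[191. 142.] [656. 445.  88.]
[ 25. 158.] [618. 964.  88.]
[167. 204.] [476. 502.  88.]
[635. 251.] [ 337. -830.   88.]
[383.  53.] [ 321. -832.   88.]
[259. 197.] [640.  62.  88.]
[286. 361.] [484. 502.  88.]
[202. 354.] [654. 509.  88.]
[121. 382.] [789. 582.  88.]
```

The force rises without motion, so the lever is at its hard stop. I back off and let it spring home.

```bash
python3 -m crank '[{"grip":0,"x":0,"y":-0.02,"z":0,"yaw":0},{"grip":0,"x":0,"y":-0.04,"z":0,"yaw":0},{"grip":0,"x":0,"y":-0.06,"z":0,"yaw":0},{"grip":0,"x":0,"y":-0.08,"z":0,"yaw":0},{"grip":0,"x":0,"y":-0.09,"z":0,"yaw":0}]' 30
python3 -m crank '[{"grip":0,"x":0,"y":0,"z":-0.03,"yaw":0},{"grip":0,"x":0,"y":0,"z":-0.06,"yaw":0},{"grip":0,"x":0,"y":0,"z":-0.09,"yaw":0},{"grip":0,"x":0,"y":0,"z":-0.11,"yaw":0},{"grip":0,"x":-0.03,"y":0.02,"z":-0.12,"yaw":0}]' 30
python3 - <<'E'
from h import *
for n in("top","side"):
  m=camera_model(n)
  for c,a,_ in blobs(mask(grab_frame(n),*YEL),8):
    p=plane(m,c,92)[0]
    if 550<p[0]<720 and 50<p[1]<230: print(n,c.round(1),a,p.round())
print(to(655,-215,215,-4))
E
```

```text
time_s: 35.47
ee_pos: [640.3, 199.3, 86.5]
ee_rot: [-180.0, 0.0, 0.8]
force: [0.4, 1.2, -0.0]
gripper_width: 0.2
gripper_force: 0.0
time_s: 35.88
ee_pos: [616.1, 179.2, 209.5]
ee_rot: [-179.8, -0.6, 0.8]
force: [1.2, 0.2, 0.9]
gripper_width: 0.3
gripper_force: 0.0
side [251.3 223.2] 60 [637. 162.  92.]
[ 0.0424  0.3902 -0.0061  0.0809]
```

The post is back at its starting pixel (251,223), so it is home. Next I switch the isolator back on from the -y side.

```bash
python3 -m crank '[{"grip":0,"x":0,"y":0.038,"z":0,"yaw":0},{"grip":0,"x":0.005,"y":0.076,"z":0,"yaw":0.04},{"grip":0,"x":0.01,"y":0.114,"z":0,"yaw":0.08},{"grip":0,"x":0.015,"y":0.152,"z":0,"yaw":0.08},{"grip":0,"x":0.02,"y":0.19,"z":0,"yaw":0.08}]' 30
python3 -m crank '[{"grip":0,"x":0.005,"y":0.038,"z":0,"yaw":0},{"grip":0,"x":0.015,"y":0.076,"z":0,"yaw":0},{"grip":0,"x":0.025,"y":0.114,"z":0,"yaw":0},{"grip":0,"x":0.035,"y":0.152,"z":0,"yaw":0},{"grip":0,"x":0.04,"y":0.19,"z":0,"yaw":0}]' 30
python3 -m crank '[{"grip":0,"x":0,"y":0.01,"z":0,"yaw":0},{"grip":0,"x":0,"y":0.01,"z":0,"yaw":0},{"grip":0,"x":0,"y":0.01,"z":0,"yaw":0},{"grip":0,"x":0,"y":0.01,"z":0,"yaw":0},{"grip":0,"x":0,"y":0.01,"z":0,"yaw":0}]' 30
python3 - <<'E'
from h import *
w=grab_frame("wrist");m=camera_model("wrist")
for cc,a,_ in blobs(mask(w,*RED),20): print("R",cc.round(1),a,plane(m,cc,118)[0].round(1))
for cc,a,_ in blobs(mask(w,*GRN),20): print("G",cc.round(1),a,plane(m,cc,51)[0].round(1))
print(to(661,-215,114,-4))
E
```

```text
time_s: 36.4
ee_pos: [632.6, -14.9, 206.0]
ee_rot: [180.0, 0.1, -3.9]
force: [-0.3, 0.5, 0.0]
gripper_width: 0.5
gripper_force: 0.0
time_s: 36.82
ee_pos: [659.9, -207.6, 205.3]
ee_rot: [-180.0, 0.1, -3.9]
force: [-0.3, 0.1, -0.2]
gripper_width: 0.4
gripper_force: 0.0
time_s: 37.23
ee_pos: [659.0, -212.7, 206.3]
ee_rot: [-179.9, 0.1, -3.8]
force: [-0.3, 0.2, -0.4]
gripper_width: 0.2
gripper_force: 0.0
R [270.  204.4] 1538 [ 668.  -171.1  118. ]
G [587.9  54.4] 360 [ 782.8 -487.7   51. ]
G [201.2 192.3] 991 [669.1 -84.   51. ]
[0.0021 0.0022 0.0924 0.0037]
```

```bash
python3 -m crank '[{"grip":0,"x":0.004,"y":0.002,"z":0.03,"yaw":0},{"grip":0,"x":0.004,"y":0.002,"z":0.06,"yaw":0},{"grip":0,"x":0.004,"y":0.002,"z":0.092,"yaw":0},{"grip":0,"x":0.004,"y":-0.008,"z":0.092,"yaw":0},{"grip":0,"x":0.004,"y":-0.018,"z":0.092,"yaw":0}]' 30
python3 -m crank '[{"grip":0,"x":0,"y":-0.012,"z":0,"yaw":0},{"grip":0,"x":0,"y":-0.024,"z":0,"yaw":0},{"grip":0,"x":0,"y":-0.036,"z":0,"yaw":0},{"grip":0,"x":0,"y":-0.048,"z":0,"yaw":0},{"grip":0,"x":0,"y":-0.06,"z":0,"yaw":0}]' 30
python3 -m crank '[{"grip":0,"x":0,"y":-0.01,"z":0,"yaw":0},{"grip":0,"x":0,"y":-0.02,"z":0,"yaw":0},{"grip":0,"x":0,"y":-0.02,"z":0,"yaw":0},{"grip":0,"x":0,"y":-0.02,"z":0,"yaw":0},{"grip":0,"x":0,"y":-0.02,"z":0,"yaw":0}]' 30
python3 -m crank '[{"grip":0,"x":0,"y":0.04,"z":0,"yaw":0},{"grip":0,"x":0,"y":0.06,"z":-0.04,"yaw":0},{"grip":0,"x":-0.03,"y":0.06,"z":-0.08,"yaw":0},{"grip":0,"x":-0.06,"y":0.06,"z":-0.1,"yaw":0},{"grip":0,"x":-0.1,"y":0.06,"z":-0.12,"yaw":0}]' 30
python3 -m crank '[{"grip":0,"x":-0.04,"y":0,"z":0,"yaw":0},{"grip":0,"x":-0.08,"y":0,"z":0,"yaw":0},{"grip":0,"x":-0.12,"y":-0.04,"z":0,"yaw":0},{"grip":0,"x":-0.16,"y":-0.08,"z":0,"yaw":0},{"grip":0,"x":-0.16,"y":-0.12,"z":0,"yaw":0}]' 30
python3 - <<'E'
from h import *
for n in("top","side"):
  im=grab_frame(n);m=camera_model(n)
  for k,c in(("R",RED),("G",GRN),("Y",YEL)):
   for cc,a,_ in blobs(mask(im,*c),8):
    p=plane(m,cc,36)[0]
    if 330<p[0]<720 and -430<p[1]<380: print(n,k,cc.round(1),a,p.round())
  if n=="side": save("s9.png",im,(200,90,400,330),2.5)
E
```

```text
time_s: 37.7
ee_pos: [663.2, -194.8, 113.0]
ee_rot: [-179.8, 0.3, -3.9]
force: [0.2, -0.4, 1.1]
gripper_width: 0.7
gripper_force: 0.0
time_s: 38.12
ee_pos: [668.7, -134.9, 115.6]
ee_rot: [-179.9, -0.1, -3.9]
force: [0.5, 0.4, 0.5]
gripper_width: 0.4
gripper_force: 0.2
time_s: 38.53
ee_pos: [669.5, -116.9, 114.1]
ee_rot: [-179.9, 0.1, -3.9]
force: [0.0, -0.6, -0.4]
gripper_width: 0.5
gripper_force: 0.0
time_s: 38.95
ee_pos: [572.8, -172.1, 233.1]
ee_rot: [-180.0, -0.2, -4.0]
force: [0.2, -0.3, 1.1]
gripper_width: 0.4
gripper_force: 0.0
time_s: 39.37
ee_pos: [423.1, -62.7, 231.3]
ee_rot: [-180.0, 0.1, -4.2]
force: [0.4, 1.0, 0.3]
gripper_width: 0.6
gripper_force: 0.0
top R [378.1 132.9] 84 [698. -98.  36.]
top R [402.6 144.3] 134 [ 663. -170.   36.]
top R [238.3 156.5] 304 [627. 318.  36.]
top G [373.7 142.4] 102 [668. -84.  36.]
top G [463.9 188.7] 40 [ 528. -346.   36.]
top G [464.3 216.8] 49 [ 445. -342.   36.]
top Y [292.9 146.4] 30 [657. 156.  36.]
side R [266.1 154. ] 140 [ 681. -183.   36.]
side R [240.9 297.1] 403 [625. 344.  36.]
side G [319.3 128.3] 19 [ 527. -343.   36.]
side G [311.  144.9] 25 [ 543. -247.   36.]
side G [335.7 148.3] 23 [ 459. -239.   36.]
side G [263.2 171.1] 91 [ 672. -100.   36.]
side Y [251.3 223.1] 59 [656. 115.  36.]
```

View pics/s9.png

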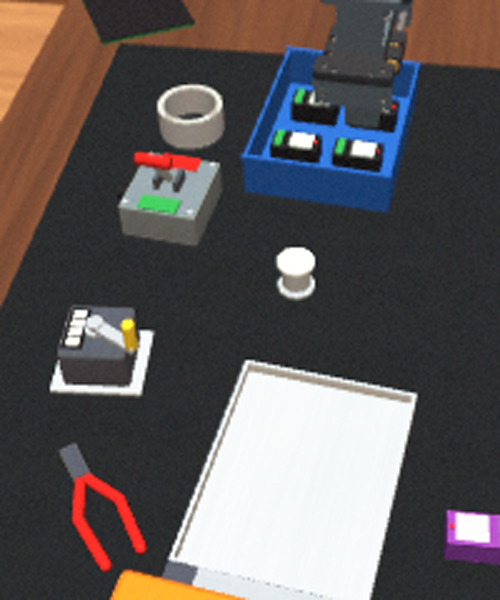

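The lever's red bar is back at its starting pixel, top (378,133), so the isolator is ON. All four modules lie flat in the tote, the tally is home, and the bystanders are where they started.

```bash
python3 -c "
from workcell import *
print(job_done())"
```

```text
the job is handed in; nothing more can be done
None
```

I handed the job in at about 39 s: the four modules present lie flat in the tote, the tally was swung to its stop and sprang home, and the isolator is back ON. The last pictures confirm this and show the bystanders unmoved; no verdict came back.

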